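Rebuild the dryer's filter box and shut its lid

ROBOT

A 6-joint arm with a two-finger parallel gripper is mounted at the origin on the work surface. World frame = base frame: x ahead of the robot, y to its left, z up, the work surface at z = 0. Lengths are in mm, angles in degrees, forces in N, time in s.
With the tool pointing down it reaches from about 300 to 850 mm from the base axis. Payload 4.2 kg.
Tool frame: the origin (TCP) lies at the very end of the fingers, on their centre line; the grasp point (between the pads) lies 19 mm behind it; z points along the fingers, y is the line along which they close (so a half turn about z gives the same grasp; the last joint's range is limited). The gripper opens to 91 mm and grips with 3 to 60 N. Pads are 32 mm wide; open, the fingers measure 118 mm over their backs; the gripper's body (76 mm by 178 mm) begins 60 mm behind the grasp point.
Start: joints at [-67.953, 18.312, 89.639, -0, 72.044, -1.146], TCP at [226.46, -528.544, 213.976] pointing down, gripper open.
Joint ranges: [-177.97, 177.97], [-48.28, 115.42], [12.27, 149.76], [-77.06, 257.06], [2.81, 150.46], [-146.56, 146.56]. Speed limits (degrees/s): [147.25, 147.25, 180, 180, 180, 180].

INTERFACE

Orientations are given as [roll, pitch, yaw] about the fixed x, y, z axes, in that order (R = Rz(yaw) Ry(pitch) Rx(roll)).
In Python, from workcell import env, grab_frame gives the robot as it stands. The module is installed in compiled form; this text tells all that it offers.
- The arm moves only by the tool move_arm, never from a script. Its argument "plan" is a list of rows, each an object of numbers: "tx", "ty", "tz": the shift along the tool's x, y, z in cm; "wx", "wy", "wz": the turn, a rotation vector about the tool's x, y, z in rad. In form: [{"tx": .., "ty": .., "tz": .., "wx": .., "wy": .., "wz": ..}, ...]. A call has 1 to 12 rows; each row shifts and turns the commanded pose from where the row before left it, along the tool's axes as they then stand; what a row does not reach is not made up. A row lasts 1/12 s, in which the tool goes at most 41.7 mm and 7.16 degrees, less where a joint would pass 70% of its speed; a pose out of reach is approached as far as the arm can. A call is refused whole if a number of a shift passes 4.17 or a number of a turn 0.125, either way. A call with a gripper value outside its range is refused whole. "gripper" is the finger opening in cm, from 0 to 9.12, set as the call begins (left out, the last holds). The fingers move at their own pace and stop on an object; "force" is the grip in N (left out, the last holds). Time passes only in rows, so rows that do not move let the fingers close. It gives the time, the measured TCP pose, the force, the opening and the grip force at its end, in the units of the state.
- env.state(): the state, without advancing time (a new reading comes with each control period).
- grab_frame(name): name is "scene" or "side" or "wrist"; returns a dict with "color" (400x640x3 uint8, red, green, blue), "vfov" (degrees; the focal length in pixels is half the picture's height over the tangent of half this angle, whatever the lens; pixels are square), "cx", "cy" (the principal point, pixels), "view" (4x4, takes a point from world to camera coordinates). Camera axes: x right, y up, looking along -z (the intrinsics and any distortion apply to the point x, -y, -z); pixel columns grow to the right and rows downward; lengths in mm; the calibration is good to about 2 mm. A picture is of the moment at which its call begins. There is no depth.
- env.job_done(): hands the job in; it is judged then, once.
The state is a dict: "time_s": time; "qpos": joint angles; "qvel": joint speeds; "effort": joint torques, N m; "ee_pos": TCP position; "ee_rot": TCP orientation; "force": force on the tool from outside, world axes, zero at the start; "torque": the same for the moment, N m; "gripper_width": finger opening in mm; "gripper_force": force on a finger pad.
Only numpy, scipy, OpenCV 4.12 (cv2) and the standard library are available. Lean on these libraries where they do the work, as an engineer would, in place of code of your own. Each camera call takes 0.05 s, during which the arm holds its last target. There are 200 camera calls.

TASK

The dryer's filter box has been cleaned: rebuild it. Set the blue filter cartridge squarely between the corner guides inside the box, flat on its floor, then the orange spacer frame squarely on top of it, then the steel grille on top of that, lowering each part home and letting go of it before fetching the next, never dropping it in. Then ease the hinged lid fully shut without slamming it, and leave the soap bottle, the tin, the iron and the brush where they stand.

Things in the scene. Friction and masses are not known exactly. Their poses are not given: they have to be found in the camera images.
- filter_box: White open-topped dryer filter box, 160 mm (x) by 210 mm (y), 137 mm high, walls 4 mm, fixed on the counter. Origin: centre of its underside; +x points to the lid's hinge side, away from the robot (yaw up to 0.35 rad either way), z up. Flat inner floor 62 mm above the counter. A duct spigot, 110 mm wide, 59 mm high, sticks out 34 mm low on the hinge side.
- seat (a point): Centre of the pocket, on the box's floor (62 mm up); axes as the box. Four grey L-shaped corner guides bound the pocket: 65 mm (x) by 135 mm (y) clear, upright to 66 mm above the floor, flaring out 5 mm by 74 mm. Between them, |y| under 45 mm, it is clear along x from wall to wall (152 mm) for fingers. Seated undersides are 0 (cartridge), 36 (spacer), 56 mm (grille) above it.
- lid (a joint): Angle of the louvred white lid, rad: 0 shut (level, on the walls), grows as it opens upward; 1.57 upright, stop at 2.0; starts at 1.65 to 1.95. Stiff hinge: it stays where left and takes 2 to 4 N near its free edge to turn. Lid 164 mm from hinge to free edge, 212 mm wide, 8 mm thick, solid to a push; grey tab 60 mm wide sticks out 18 mm more mid-edge. Shut, it clears the grille by 3 mm.
- lid_hinge (a point): Middle of the lid's hinge line, level with the lid's underside: 80 mm from the box's centre along its +x, 137 mm above the counter. Its axes turn with the lid: -x runs from the hinge to the free edge, z is the outer face's normal.
- lid_edge (a point): Middle of the lid's free edge (without the tab), on the outer face: 164 mm from the hinge line.
- cartridge: Filter cartridge: block 60 mm (x) by 130 mm (y) by 36 mm high, blue plastic frame with white pleats, about 0.16 kg. Origin: centre of its underside, z up. Lies flat on the counter at the start. Either way round is right.
- spacer: Spacer: open rectangular orange plastic frame, 60 mm (x) by 130 mm (y) outside, 20 mm high, bars 8 mm thick, about 0.09 kg. Origin: centre of its underside, z up. Lies flat on the counter at the start. Either way round is right.
- grille: Grille: flat steel screen in a dark rim, 60 mm (x) by 130 mm (y) by 16 mm high, about 0.14 kg. Origin: centre of its underside, z up. Lies flat on the counter at the start. Either way round is right.
- soap: Bystander: black soap pump bottle, 68 mm across, 170 mm high with its white pump head (spout to its -x). Origin: centre of its underside. It stands in one of the four places where the parts lie.
- tin: Bystander: green-labelled tin, 80 mm across, 85 mm high, behind the filter box. Origin: centre of its underside.
- iron: Bystander: white steam iron, 228 mm long (y, point to +y), 110 mm wide, 135 mm high, on a low wooden tray at the far right. Origin: centre of its sole.
- brush: Bystander: brush about 200 mm long lying at the far left. Origin: its middle, on the counter.
Things that resemble listed ones, but are neither listed nor needed, are in the scene too. There is more than one size of the spacer; the one meant has the size given above. Leave any green look-alike of the cartridge alone.

How it is judged (in metres and radians):
On the way, in this order (a step that is already met when the one before it is completed fails the run):
1. the filter cartridge is seated squarely in the pocket and let go (horizontal distance between cartridge and seat below 0.005 m and z of cartridge in the frame of filter_box between 0.0595 and 0.0645 m and angle between cartridge's own z axis and vertical below 0.035 rad and angle between the x axis of cartridge and the x axis of filter_box, either way round below 0.06 rad and contact force between the fingers and cartridge below 0.3 N and linear speed of cartridge below 0.02 m/s), for 0.2 s.
2. the spacer frame is seated squarely in the pocket on the filter cartridge and let go (horizontal distance between each of cartridge, spacer and seat below 0.005 m and z of cartridge in the frame of filter_box between 0.0595 and 0.0645 m and angle between each of cartridge, spacer's own z axis and vertical below 0.035 rad and angle between the x axis of each of cartridge, spacer and the x axis of filter_box, either way round below 0.06 rad and z of spacer in the frame of filter_box between 0.0955 and 0.1005 m and contact force between the fingers and spacer below 0.3 N and linear speed of spacer below 0.02 m/s), for 0.2 s.
3. the steel grille is seated squarely in the pocket on the spacer frame and let go (horizontal distance between each of cartridge, spacer, grille and seat below 0.005 m and z of cartridge in the frame of filter_box between 0.0595 and 0.0645 m and angle between each of cartridge, spacer, grille's own z axis and vertical below 0.035 rad and angle between the x axis of each of cartridge, spacer, grille and the x axis of filter_box, either way round below 0.06 rad and z of spacer in the frame of filter_box between 0.0955 and 0.1005 m and z of grille in the frame of filter_box between 0.1155 and 0.1205 m and contact force between the fingers and grille below 0.3 N and linear speed of grille below 0.02 m/s), for 0.2 s.
At the end, for the whole second after the job is handed in: Cartridge, spacer and grille are stacked in this order in the pocket, each within 5 mm of its centre, within 2.5 mm of its seated height, flat within 0.035 rad and square to the box within 0.06 rad, at rest, and the lid is shut to within 0.05 rad (horizontal distance between each of cartridge, spacer, grille and seat below 0.005 m and z of cartridge in the frame of filter_box between 0.0595 and 0.0645 m and angle between each of cartridge, spacer, grille's own z axis and vertical below 0.035 rad and angle between the x axis of each of cartridge, spacer, grille and the x axis of filter_box, either way round below 0.06 rad and z of spacer in the frame of filter_box between 0.0955 and 0.1005 m and z of grille in the frame of filter_box between 0.1155 and 0.1205 m and value of joint lid below 0.05 rad and linear speed of each of cartridge, spacer, grille below 0.02 m/s); the robot touches nothing.
It fails at once if a part is dropped into the box (falling unheld faster than 0.5 m/s within 60 mm above its seat) ((horizontal distance between cartridge and seat below 0.03 m and z of cartridge in the frame of filter_box below 0.122 m and contact force between the fingers and cartridge below 0.3 N and linear speed of cartridge above 0.5 m/s) or (horizontal distance between spacer and seat below 0.03 m and z of spacer in the frame of filter_box below 0.158 m and contact force between the fingers and spacer below 0.3 N and linear speed of spacer above 0.5 m/s) or (horizontal distance between grille and seat below 0.03 m and z of grille in the frame of filter_box below 0.178 m and contact force between the fingers and grille below 0.3 N and linear speed of grille above 0.5 m/s)).
It fails at once if the lid is slammed (faster than 4 rad/s over the last 0.4 rad) (value of joint lid below 0.4 rad and velocity of joint lid below -4 rad/s).
It fails at once if the soap bottle, the tin, the iron or the brush is moved by more than 30 mm (distance of any of soap, tin, iron, brush from where it was at the start of the episode above 0.03 m).
It also fails if it takes over 72 s, if anything falls off the work surface, if the arm or the gripper's body presses on something with over 40 N, if the wrist force passes 120 N, or if a joint passes its speed limit or range.

## Working session

There is one attempt and no reset: what is moved stays moved. The work goes in short steps, Python scripts to look and compute and a tool call to move; the robot and the scene stay as the last step left them, time stands still between calls to the robot, and variables do not carry over. Pictures are saved under pics/ and viewed, at most 10 in all, crops included, and the job is handed in when it is done.

Besides the shell and the picture viewer there is one more tool, called after "Emit:" by a JSON object that holds its "method" and its "body", one argument or row to a line. move_arm: Moves the arm, as the interface text tells. Its arguments: {"type":"object","properties":{"plan":{"type":"array","items":{"type":"object","properties":{"tx":{"type":"number"},"ty":{"type":"number"},"tz":{"type":"number"},"wx":{"type":"number"},"wy":{"type":"number"},"wz":{"type":"number"}}}},"gripper":{"type":"number"},"force":{"type":"number"}},"required":["plan"]}

```bash
mkdir -p pics; python3 - <<'E'
from workcell import env, grab_frame
import cv2,numpy as np
s=env.state(); print(s['time_s'],s['ee_pos'],s['ee_rot'],s['gripper_width'])
for n in ("scene","side"):
    f=grab_frame(n); cv2.imwrite(f'pics/{n}0.png',f['color'][:,:,::-1]); print(n,f['vfov'],f['cx'],f['cy'],np.round(f['view'],3).tolist(),[k for k in f])
E
```

```text
0.0 [ 226.27982796 -528.03384717  213.12039265] [-1.79898542e+02 -1.85537025e-03  2.31945627e+01] 91.14174366458741
scene 53.3651880491602 317.73183366623687 198.40338775439523 [[0.029, 0.999, -0.015, 58.548], [-0.821, 0.033, 0.571, 386.502], [0.571, -0.005, 0.821, -1562.202], [0.0, 0.0, 0.0, 1.0]] ['color', 'vfov', 'cx', 'cy', 'view']
side 44.04073954327902 324.11672796208626 192.61172173570782 [[0.927, -0.375, 0.003, -533.911], [0.264, 0.658, 0.705, -188.38], [-0.267, -0.653, 0.709, -1593.18], [0.0, 0.0, 0.0, 1.0]] ['color', 'vfov', 'cx', 'cy', 'view']
```

View pics/scene0.png

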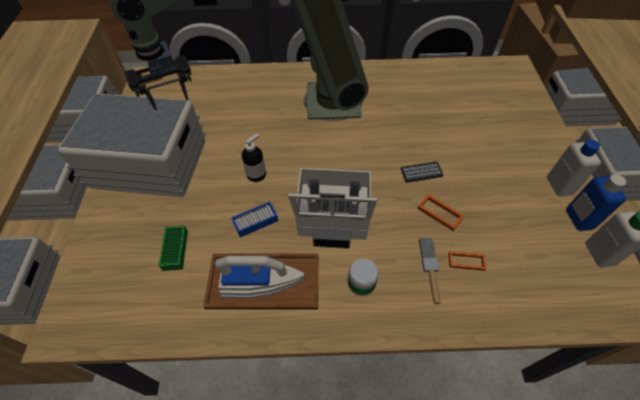

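View pics/side0.png

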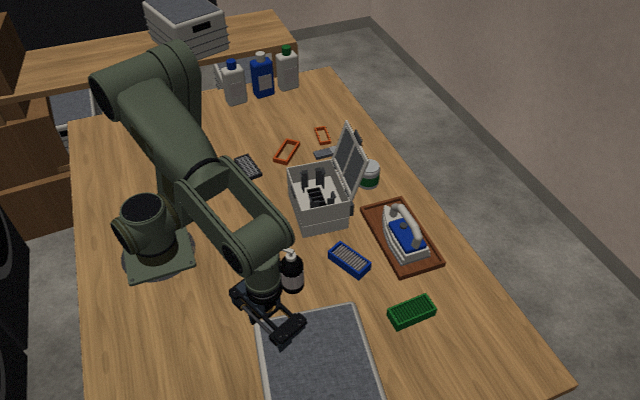

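The scene view, taken from across the table, shows the blue cartridge at (255,219), the grille at (421,172), the box at (335,205) and the soap bottle at (254,160). Orange frames lie at (440,211) and (467,261). The tin is at (363,277), the iron at (255,275), the brush at (431,270) and the green look-alike at (174,247). The side view agrees; there the lid leans back past upright.

Candidates for each part (scene pixels):
- **Cartridge:** blue at (255,219) or green decoy at (174,247). The iron's blue panel at (245,275) is not a part.
- **Spacer:** (440,211) or (467,261), to be decided by size.
- **Grille:** (421,172), with the small grey brush head at (429,250) as a possible mix-up.

```bash
cat > h.py <<'E'
import cv2,numpy as np
from workcell import env, grab_frame
def K(f):
    F=200/np.tan(np.radians(f['vfov'])/2); return F
def ray(f,p):
    p=np.atleast_2d(np.asarray(p,float)); F=K(f)
    d=np.c_[(p[:,0]-f['cx'])/F,-(p[:,1]-f['cy'])/F,-np.ones(len(p))]
    R=f['view'][:3,:3]; return -R.T@f['view'][:3,3], d@R
def plane(f,p,z):
    o,d=ray(f,p); return (o+d*((z-o[2])/d[:,2])[:,None])[:,:2]
def proj(f,P):
    c=np.atleast_2d(P)@f['view'][:3,:3].T+f['view'][:3,3]; F=K(f)
    return np.c_[f['cx']-F*c[:,0]/c[:,2], f['cy']+F*c[:,1]/c[:,2]]
def mask(f,col):
    h=cv2.cvtColor(f['color'],cv2.COLOR_RGB2HSV); H,S,V=[h[...,i].astype(int) for i in range(3)]
    m={'blue':(H>105)&(H<130)&(S>110)&(V>40),'orange':(H<14)&(S>160)&(V>90),'dark':(V<75)&(S<110)}[col]
    return m.astype(np.uint8)
def blobs(m,lo=60):
    n,l,st,c=cv2.connectedComponentsWithStats(cv2.morphologyEx(m,cv2.MORPH_CLOSE,np.ones((5,5))))
    return [(st[i],c[i],l==i) for i in range(1,n) if st[i,4]>lo]
def rect(f,bm,z):
    P=plane(f,np.argwhere(bm)[:,::-1],z).astype(np.float32)
    (c,s,a)=cv2.minAreaRect(P); a=a if s[0]>s[1] else a+90   # angle of long side
    return np.round(c,1),np.round(sorted(s),1),round((a+90)%180-90,1)
E
python3 - <<'E'
from h import *
for n in ('scene','side'):
    f=grab_frame(n)
    print(n, np.round(-f['view'][:3,:3].T@f['view'][:3,3]))
    for col,z in (('blue',18),('orange',10),('dark',8)):
        for st,c,b in blobs(mask(f,col)):
            if st[4]<2500: print(col,st,np.round(c),*rect(f,b,z))
f=grab_frame('scene'); g=grab_frame('side')
print('fingers', proj(f,[[226,-528,213]]),proj(g,[[226,-528,213]]))
a=cv2.resize(f['color'][155:275,230:500],None,fx=2.9,fy=2.9,interpolation=cv2.INTER_CUBIC)
cv2.imwrite('pics/crop1.png',a[:,:,::-1])
E
```

```text
scene [1207.  -78. 1063.]
blue [582 139  18  17 207] [590. 147.] [303.4 877.2] [44.3 83.8] -38.6
blue [ 567  176   59   54 1290] [599. 203.] [528.4 797.1] [105.8 261. ] -53.3
blue [232 202  45  34 385] [256. 221.] [ 547.7 -269.3] [ 75.9 129.4] -64.1
blue [222 266  48  19 756] [246. 276.] [ 735.9 -284.6] [ 54.7 132.2] 88.0
orange [418 194  46  35 308] [441. 211.] [536.4 311.8] [ 61.7 131.1] 48.1
orange [449 252  37  18 245] [467. 260.] [708.7 352.8] [ 48.5 101.8] 81.8
orange [302 259  15  13  85] [310. 265.] [ 705.  -102.2] [34.7 36.8] 70.8
orange [279 286  38  20 287] [298. 297.] [ 797.2 -136.9] [ 52.7 104.5] 84.1
orange [208 299  31   7  93] [223. 302.] [ 810.1 -342. ] [17.  80.5] 88.0
orange [244 299  17   6  65] [254. 301.] [ 811.4 -262.9] [14.1 43.8] 88.0
dark [  0   0  22  39 516] [ 8. 14.] [ -662.6 -1526.2] [ 95.4 361.2] 23.0
dark [ 545   67   78   58 1945] [582. 105.] [ 19.4 953.4] [221.7 325.3] 0.1
dark [ 45  75  74  67 750] [ 72. 113.] [  -5.6 -958.9] [204.8 373.1] -0.3
dark [308 112  53   8 156] [334. 117.] [98.6 -0.3] [ 33.6 195.8] -89.2
dark [623 126  17  22  97] [635. 13
[... 1951 characters left out ...]
4] [350. 164.] [727.6 126.9] [208.7 458.6] 85.1
dark [293 167  48  41 774] [317. 187.] [583.7  81.3] [160.2 197.8] 86.0
dark [526 182  44  38 441] [548. 199.] [1316.4 -288.7] [ 53.3 199. ] 89.2
dark [288 184   9  25  84] [292. 196.] [480.2  69.1] [ 19.  122.6] 80.4
dark [582 231  58  69 940] [614. 264.] [1320.2 -586.9] [ 59.3 262.6] 89.5
dark [188 233   7  22  62] [191. 242.] [106.5 -13.7] [13.5 93.1] 87.2
dark [334 245  33  26 323] [350. 257.] [ 558.4 -256.9] [ 43.6 111.5] -65.5
dark [393 252  37  14 140] [412. 258.] [ 743.7 -324.2] [ 48.7 104.5] -2.4
dark [129 261  67  25 287] [162. 275.] [  -0.9 -103.4] [ 40.4 201.2] -0.6
fingers [[170.16958943 101.65805806]] [[270.40802921 331.82389932]]
```

View pics/crop1.png

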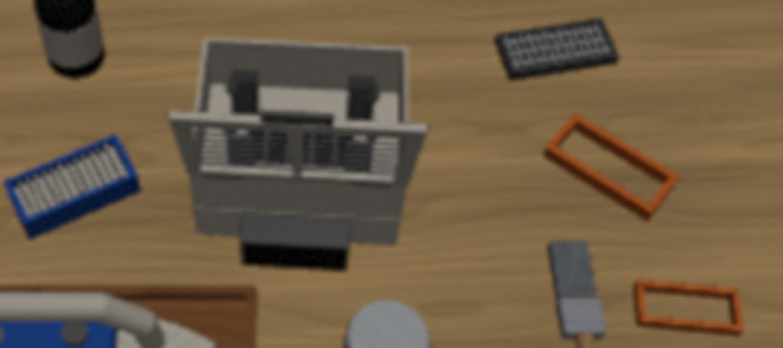

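The crop confirms the picks. At (590,147) and (440,211) the decoys are out: the large orange frame measures about 62x131 mm against about 48x102 mm for the small one. The blue cartridge and dark grille also match their sizes. Next I'll measure the box and get a planner for move rows.

```bash
cat >> h.py <<'E'
def togo(x,y,z,yaw):
    """tool-axis shift (cm) and turn (rad) from the commanded-like measured pose, tool down"""
    s=env.state(); p=s['ee_pos']; y0=s['ee_rot'][2]; a=np.radians(y0)
    d=np.array([x,y,z])-p; dy=(yaw-y0+90)%180-90
    n=max(np.linalg.norm(d)/41.7,abs(dy)/7.16)
    a2=np.radians(y0+dy)
    for nm,b in (('old yaw',a),('new yaw',a2)):
        print(nm,'tx %.2f ty %.2f tz %.2f cm'%((d[0]*np.cos(b)+d[1]*np.sin(b))/10,(d[0]*np.sin(b)-d[1]*np.cos(b))/10,-d[2]/10),'wz %.3f'%-np.radians(dy),'rows %.1f'%n)
    print('t',s['time_s'],np.round(p,1),np.round(s['ee_rot'],1),'F',np.round(s['force'],1),'w',round(s['gripper_width'],1),round(s['gripper_force'],1))
E
python3 - <<'E'
from h import *
f=grab_frame('scene')
c=np.array([[205,40],[408,48]])/2.9+[230,155]
P=plane(f,c,137); print('near rim',P, np.linalg.norm(P[1]-P[0]))
d=P[1]-P[0]; b=np.degrees(np.arctan2(-d[0],d[1])); print('box yaw',b)
ctr=P.mean(0)+80*np.array([np.cos(np.radians(b)),np.sin(np.radians(b))]); print('ctr',ctr)
# lid free-edge (outer corners) seen in crop: find theta by intersecting ray with circle about hinge
e=np.array([[170,115],[427,126]])/2.9+[230,155]
u=np.array([np.cos(np.radians(b)),np.sin(np.radians(b))])
o,dd=ray(f,e.mean(0)); dd=dd[0]
for t in np.linspace(1.5,2.05,12):
    q=np.r_[ctr+u*80-u*164*np.cos(t),137+164*np.sin(t)]
    print(round(t,2),proj(f,q)[0].round(1),e.mean(0).round(1))
togo(*(ctr+u*60),250,90+b)
E
```

```text
near rim [[ 453.48935112 -120.88053221]
 [ 472.62463521   86.7226208 ]] 208.48316056513235
box yaw -5.26621055931196
ctr [542.71931311 -24.42162416]
1.5 [334.8 175.5] [332.9 196.6]
1.55 [334.6 178. ] [332.9 196.6]
1.6 [334.5 180.7] [332.9 196.6]
1.65 [334.4 183.6] [332.9 196.6]
1.7 [334.2 186.5] [332.9 196.6]
1.75 [334.1 189.6] [332.9 196.6]
1.8 [333.9 192.7] [332.9 196.6]
1.85 [333.8 196. ] [332.9 196.6]
1.9 [333.6 199.3] [332.9 196.6]
1.95 [333.5 202.7] [332.9 196.6]
2.0 [333.3 206.1] [332.9 196.6]
2.05 [333.2 209.6] [332.9 196.6]
old yaw tx 54.20 ty -31.01 tz -3.62 cm wz -1.074 rows 15.0
new yaw tx 53.09 ty 32.87 tz -3.62 cm wz -1.074 rows 15.0
t 0.35 [ 226.4 -528.4  213.8] [-180.     0.    23.2] F [0.3 1.  0.6] w 91.4 0.0
```

Emit:
{"method": "move_arm", "body": {
  "plan": [
    {"tz": -2,"wz": -0.119},
    {"tz": -2,"wz": -0.119},
    {"tz": -2,"wz": -0.119},
    {"tz": -2,"wz": -0.119},
    {"tz": -2,"wz": -0.119},
    {"tz": -2,"wz": -0.119},
    {"tz": -2,"wz": -0.119},
    {"tz": -2,"wz": -0.119},
    {"tz": -2,"wz": -0.12},
    {"tx": 3.6,"ty": 1.8},
    {"tx": 3.6,"ty": 1.8},
    {"tx": 3.6,"ty": 1.8}
  ]
}}

```text
schema error: expected keys tx, ty, tz, wx, wy, wz
```

Emit:
{"method": "move_arm", "body": {
  "plan": [
    {"tx": 3.6,"ty": 1.8},
    {"tx": 3.6,"ty": 1.8},
    {"tx": 3.6,"ty": 1.8},
    {"tx": 3.6,"ty": 1.8},
    {"tx": 3.6,"ty": 1.8},
    {"tx": 3.6,"ty": 1.8},
    {"tx": 3.6,"ty": 1.8},
    {"tx": 3.6,"ty": 1.8},
    {"tx": 3.6,"ty": 1.8},
    {"tx": 3.6,"ty": 1.8},
    {"tx": 3.6,"ty": 1.8},
    {"tx": 2.7,"ty": 1.7}
  ]
}}

```text
schema error: expected keys tx, ty, tz, wx, wy, wz
```

```bash
python3 - <<'E'
from h import *
f=grab_frame('wrist'); cv2.imwrite('pics/w1.png',f['color'][:,:,::-1]); print(f['vfov'],f['cx'],f['cy'],-f['view'][:3,:3].T@f['view'][:3,3]); print(np.round(f['view'],3))
togo(542.7,-24.4,400,84.7)
E
```

```text
69.26836720222259 316.5095195141736 198.24644241957247 [ 291.74155812 -500.06151969  385.04786094]
[[ 3.95000e-01 -9.19000e-01 -1.00000e-03 -5.74248e+02]
 [ 8.88000e-01  3.82000e-01 -2.56000e-01  3.03390e+01]
 [ 2.36000e-01  1.00000e-01  9.67000e-01 -3.90839e+02]
 [ 0.00000e+00  0.00000e+00  0.00000e+00  1.00000e+00]]
old yaw tx 48.92 ty -33.88 tz -18.62 cm wz -1.074 rows 15.0
new yaw tx 53.11 ty 26.84 tz -18.62 cm wz -1.074 rows 15.0
t 0.4 [ 226.4 -528.5  213.8] [-180.    -0.    23.2] F [-0.2 -0.6  0.7] w 91.1 0.0
```

View pics/w1.png

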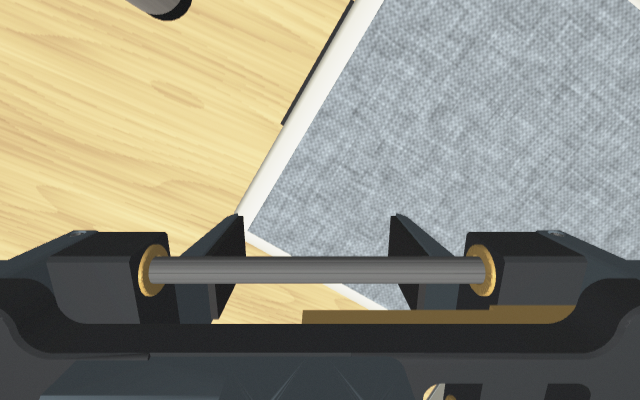

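The wrist view shows only the storage box and the counter under the gripper; the fingers are at rows above 215, and the useful view is the upper half (+x of the tool). The moves were refused because every row needs all six keys, so I'm resending.

Emit:
{"method": "move_arm", "body": {
  "plan": [
    {"tx": 0,"ty": 0,"tz": -2,"wx": 0,"wy": 0,"wz": -0.119},
    {"tx": 0,"ty": 0,"tz": -2,"wx": 0,"wy": 0,"wz": -0.119},
    {"tx": 0,"ty": 0,"tz": -2,"wx": 0,"wy": 0,"wz": -0.119},
    {"tx": 0,"ty": 0,"tz": -2,"wx": 0,"wy": 0,"wz": -0.119},
    {"tx": 0,"ty": 0,"tz": -2,"wx": 0,"wy": 0,"wz": -0.119},
    {"tx": 0,"ty": 0,"tz": -2,"wx": 0,"wy": 0,"wz": -0.119},
    {"tx": 0,"ty": 0,"tz": -2,"wx": 0,"wy": 0,"wz": -0.119},
    {"tx": 0,"ty": 0,"tz": -2,"wx": 0,"wy": 0,"wz": -0.119},
    {"tx": 0,"ty": 0,"tz": -2,"wx": 0,"wy": 0,"wz": -0.12},
    {"tx": 3.6,"ty": 1.8,"tz": 0,"wx": 0,"wy": 0,"wz": 0},
    {"tx": 3.6,"ty": 1.8,"tz": 0,"wx": 0,"wy": 0,"wz": 0},
    {"tx": 3.6,"ty": 1.8,"tz": 0,"wx": 0,"wy": 0,"wz": 0}
  ]
}}

```text
time_s: 1.4
ee_pos: [290.7, -425.2, 394.0]
ee_rot: [180.0, 0.0, 84.5]
force: [-0.3, 0.3, -0.6]
gripper_width: 91.0
gripper_force: 0.0
```

Emit:
{"method": "move_arm", "body": {
  "plan": [
    {"tx": 3.6,"ty": 2,"tz": 0,"wx": 0,"wy": 0,"wz": 0},
    {"tx": 3.6,"ty": 2,"tz": 0,"wx": 0,"wy": 0,"wz": 0},
    {"tx": 3.6,"ty": 2,"tz": 0,"wx": 0,"wy": 0,"wz": 0},
    {"tx": 3.6,"ty": 2,"tz": 0,"wx": 0,"wy": 0,"wz": 0},
    {"tx": 3.6,"ty": 2,"tz": 0,"wx": 0,"wy": 0,"wz": 0},
    {"tx": 3.6,"ty": 2,"tz": 0,"wx": 0,"wy": 0,"wz": 0},
    {"tx": 3.6,"ty": 2,"tz": 0,"wx": 0,"wy": 0,"wz": 0},
    {"tx": 3.6,"ty": 2,"tz": 0,"wx": 0,"wy": 0,"wz": 0},
    {"tx": 3.6,"ty": 2,"tz": 0,"wx": 0,"wy": 0,"wz": 0},
    {"tx": 2,"ty": 2,"tz": 0,"wx": 0,"wy": 0,"wz": 0},
    {"tx": 0,"ty": 0,"tz": 0,"wx": 0,"wy": 0,"wz": 0},
    {"tx": 0,"ty": 0,"tz": 0,"wx": 0,"wy": 0,"wz": 0}
  ]
}}

```text
time_s: 2.4
ee_pos: [522.3, -101.5, 393.3]
ee_rot: [-179.9, 0.0, 84.8]
force: [0.7, 0.1, 0.4]
gripper_width: 91.3
gripper_force: 0.0
```

```bash
python3 - <<'E'
from h import *
f=grab_frame('wrist'); cv2.imwrite('pics/w2.png',f['color'][:,:,::-1]); print(f['vfov'],f['cx'],f['cy'],-f['view'][:3,:3].T@f['view'][:3,3])
togo(542.7,-24.4,400,84.7)
E
```

```text
69.26836720222259 316.5095195141736 198.24644241957247 [527.79094346 -29.34373805 564.53957216]
old yaw tx 7.96 ty 1.38 tz -0.64 cm wz -0.001 rows 1.9
new yaw tx 7.96 ty 1.38 tz -0.64 cm wz -0.001 rows 1.9
t 2.45 [ 521.6 -102.4  393.6] [-179.9    0.    84.7] F [-1.1 -0.1 -0.4] w 91.5 0.0
```

View pics/w2.png

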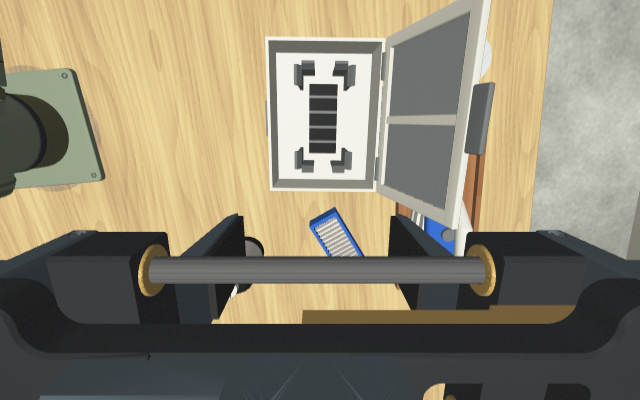

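The wrist view shows the open box: outer rim corners are at about (265,38), (386,38), (379,191) and (270,190), with four guides around (304,72), (345,72), (343,158) and (304,160). The lid is at the right, and the cartridge top is at (336,232).

```bash
python3 - <<'E'
from h import *
f=grab_frame('wrist'); g=cv2.cvtColor(f['color'],cv2.COLOR_RGB2GRAY)
def st(z,c,lab):
    P=plane(f,c,z); n=[np.linalg.norm(P[i]-P[i-1]).round(1) for i in range(4)]
    v=(P[1]-P[0])+(P[2]-P[3]); print(lab,'ctr',P.mean(0).round(1),'sides',n,'yaw',np.degrees(np.arctan2(v[1],v[0])).round(2))
c=np.array([[265.5,37.5],[386,38],[379,191],[270,190.5]],np.float32)
st(137,c,'outer eye')
s=cv2.cornerSubPix(g,c.reshape(-1,1,2).copy(),(4,4),(-1,-1),(3,50,.01)).reshape(-1,2); print(s.round(1)); st(137,s,'outer sub')
a=cv2.resize(f['color'][28:200,255:400],None,fx=4,fy=3.4,interpolation=cv2.INTER_CUBIC)
a=cv2.resize(f['color'][28:200,255:400],None,fx=3.4,fy=3.4,interpolation=cv2.INTER_CUBIC)
cv2.imwrite('pics/crop2.png',a[:,:,::-1])
E
```

```text
outer eye ctr [539.6 -28.6] sides [np.float64(209.5), np.float64(160.6), np.float64(209.6), np.float64(165.5)] yaw -5.54
[[267.8  38.9]
 [382.8  40.5]
 [379.  191. ]
 [272.2 187. ]]
outer sub ctr [540.2 -28.5] sides [np.float64(202.3), np.float64(153.5), np.float64(206.7), np.float64(162.2)] yaw -6.76
```

View pics/crop2.png

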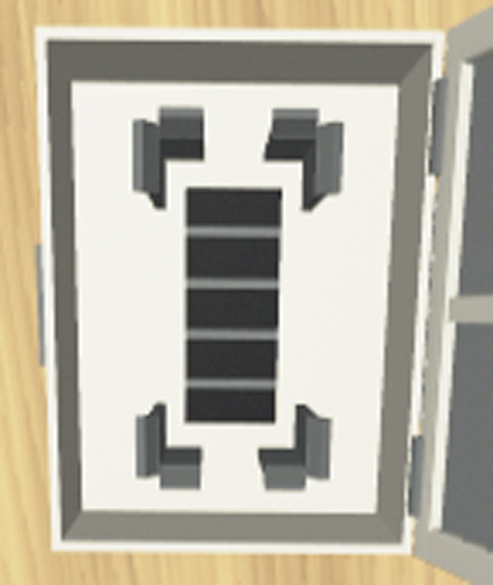

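The crop shows the rim, floor and four guides cleanly. I'll fit the centre and yaw from several rectangles at their known heights.

```bash
python3 - <<'E'
from h import *
f=grab_frame('wrist')
def st(z,c,lab):
    P=plane(f,np.array(c)/3.4+[255,28]-[.35,.35],z); n=[float(np.linalg.norm(P[i]-P[i-1]).round(1)) for i in range(4)]
    v=(P[1]-P[0])+(P[2]-P[3]); w=P[0]+P[1]-P[2]-P[3]; print(lab,P.mean(0).round(1),n,'yawx',np.degrees(np.arctan2(v[1],v[0])).round(2),'yawy',np.degrees(np.arctan2(-w[0],w[1])).round(2))
st(137,[[36,28],[444,32],[410,552],[53,550]],'outer')
st(137,[[47,42],[434,44],[404,541],[62,541]],'inner')
st(62,[[72,82],[398,86],[376,513],[84,511]],'floor')
st(62,[[186,188],[281,188],[275,424],[185,423]],'vent')
st(136,[[133,119],[344,122],[331,480],[136,477]],'guide x-outer')
st(136,[[160,107],[318,109],[307,489],[160,487]],'guide y-outer')
b=np.radians(-5.5);u=np.array([np.cos(b),np.sin(b)]);v=np.array([-u[1],u[0]])
S=grab_frame('scene'); 
# lid check: free edge corners by scene ray
e=np.array([[170,115],[427,126]])/2.9+[230,155]
for t in (1.8,1.85,1.9,1.95): print(t,[proj(S,np.r_[np.array([540,-27])+u*(80-164*np.cos(t)+8*np.sin(t)*0)+v*k,137+164*np.sin(t)])[0].round(1) for k in(-106,106)])
print(e.round(1)); togo(*(np.array([540,-27])+u*60),250,84.6)
E
```

```text
outer [537.9 -27.5] [209.8, 159.9, 209.4, 159.4] yawx -5.79 yawy -5.97
inner [538.4 -27.5] [200.8, 152.1, 200.1, 152.3] yawx -5.5 yawy -5.88
floor [538.3 -27.7] [203.1, 152.1, 202.5, 151.7] yawx -5.89 yawy -5.74
vent [537.9 -27.5] [111.6, 45.4, 112.1, 45.7] yawx -5.68 yawy -5.93
guide x-outer [538.1 -27.5] [144.6, 84.7, 144.8, 85.6] yawx -6.19 yawy -5.82
guide y-outer [538.2 -27.3] [153.4, 63.2, 153.6, 64.7] yawx -6.09 yawy -5.84
1.8 [array([288.1, 189.8]), array([377.5, 193.9])]
1.85 [array([287.9, 193. ]), array([377.5, 197.1])]
1.9 [array([287.6, 196.3]), array([377.4, 200.4])]
1.95 [array([287.3, 199.6]), array([377.4, 203.8])]
[[288.6 194.7]
 [377.2 198.4]]
old yaw tx 7.79 ty 7.16 tz 14.43 cm wz -0.001 rows 4.3
new yaw tx 7.78 ty 7.18 tz 14.43 cm wz -0.001 rows 4.3
t 2.6 [ 521.  -103.4  394.3] [180.    0.   84.5] F [ 0.5  0.  -0. ] w 91.4 0.0
```

Emit:
{"method": "move_arm", "body": {
  "plan": [
    {"tx": 1.56,"ty": 0.6,"tz": 3.1,"wx": 0,"wy": 0,"wz": 0.008},
    {"tx": 1.56,"ty": 0.6,"tz": 3.1,"wx": 0,"wy": 0,"wz": 0},
    {"tx": 1.56,"ty": 0.6,"tz": 3.1,"wx": 0,"wy": 0,"wz": 0},
    {"tx": 1.56,"ty": 0.6,"tz": 3.1,"wx": 0,"wy": 0,"wz": 0},
    {"tx": 1.56,"ty": 0.6,"tz": 3.3,"wx": 0,"wy": 0,"wz": 0},
    {"tx": 0,"ty": 0.6,"tz": 0,"wx": 0,"wy": 0,"wz": 0},
    {"tx": 0,"ty": 0.6,"tz": 0,"wx": 0,"wy": 0,"wz": 0},
    {"tx": 0,"ty": 0.6,"tz": 0,"wx": 0,"wy": 0,"wz": 0},
    {"tx": 0,"ty": 0.6,"tz": 0,"wx": 0,"wy": 0,"wz": 0},
    {"tx": 0,"ty": 0.6,"tz": 0,"wx": 0,"wy": 0,"wz": 0},
    {"tx": 0,"ty": 0.6,"tz": 0,"wx": 0,"wy": 0,"wz": 0},
    {"tx": 0,"ty": 0.5,"tz": 0,"wx": 0,"wy": 0,"wz": 0}
  ]
}}

```text
time_s: 3.6
ee_pos: [600.6, -32.7, 237.7]
ee_rot: [180.0, 0.0, 84.1]
force: [-2.5, -0.4, -0.2]
gripper_width: 91.0
gripper_force: 0.7
```

```bash
cat >> h.py <<'E'
C=np.array([538.1,-27.5]);B=np.radians(-5.85);U=np.array([np.cos(B),np.sin(B)]);V=np.array([-U[1],U[0]])
E
python3 - <<'E'
from h import *
s=env.state(); d=s['ee_pos'][:2]-C; print('box xy',d@U,d@V)
togo(*(C+U*63),237,84.15)
E
```

```text
box xy 62.6635054182441 1.2395458938616806
old yaw tx -0.12 ty 0.03 tz 0.07 cm wz -0.001 rows 0.0
new yaw tx -0.12 ty 0.03 tz 0.07 cm wz -0.001 rows 0.0
t 3.6 [600.6 -32.7 237.7] [180.    0.   84.1] F [-2.5 -0.4 -0.2] w 91.0 0.7
```

Emit:
{"method": "move_arm", "body": {
  "plan": [
    {"tx": 0,"ty": 0.2,"tz": 0,"wx": 0,"wy": 0,"wz": 0},
    {"tx": 0,"ty": 0.2,"tz": 0,"wx": 0,"wy": 0,"wz": 0}
  ]
}}

```text
time_s: 3.77
ee_pos: [604.1, -32.7, 236.9]
ee_rot: [-180.0, 0.0, 84.1]
force: [-1.5, 0.0, -0.3]
gripper_width: 91.1
gripper_force: 0.6
```

Emit:
{"method": "move_arm", "body": {
  "plan": [
    {"tx": 0,"ty": -3,"tz": 0,"wx": 0,"wy": 0,"wz": 0},
    {"tx": 0,"ty": -2,"tz": -3,"wx": 0,"wy": 0,"wz": 0},
    {"tx": 0,"ty": 0,"tz": -3,"wx": 0,"wy": 0,"wz": 0}
  ]
}}

```text
time_s: 4.02
ee_pos: [549.8, -26.6, 295.8]
ee_rot: [-179.5, -0.0, 84.2]
force: [0.6, -0.1, 0.3]
gripper_width: 91.2
gripper_force: 0.0
```

```bash
python3 - <<'E'
from h import *
togo(583,-342,260,116)
E
```

```text
old yaw tx -31.04 ty 6.50 tz 3.58 cm wz -0.555 rows 7.7
new yaw tx -29.80 ty -10.84 tz 3.58 cm wz -0.555 rows 7.7
t 4.0167 [549.8 -26.6 295.8] [-179.5   -0.    84.2] F [ 0.6 -0.1  0.3] w 91.2 0.0
```

Emit:
{"method": "move_arm", "body": {
  "plan": [
    {"tx": 0,"ty": 0,"tz": 0.7,"wx": 0,"wy": 0,"wz": -0.111},
    {"tx": 0,"ty": 0,"tz": 0.7,"wx": 0,"wy": 0,"wz": -0.111},
    {"tx": 0,"ty": 0,"tz": 0.7,"wx": 0,"wy": 0,"wz": -0.111},
    {"tx": 0,"ty": 0,"tz": 0.7,"wx": 0,"wy": 0,"wz": -0.111},
    {"tx": 0,"ty": 0,"tz": 0.7,"wx": 0,"wy": 0,"wz": -0.111},
    {"tx": -3.85,"ty": -1.5,"tz": 0,"wx": 0,"wy": 0,"wz": 0},
    {"tx": -3.85,"ty": -1.5,"tz": 0,"wx": 0,"wy": 0,"wz": 0},
    {"tx": -3.85,"ty": -1.5,"tz": 0,"wx": 0,"wy": 0,"wz": 0},
    {"tx": -3.85,"ty": -1.5,"tz": 0,"wx": 0,"wy": 0,"wz": 0},
    {"tx": -3.85,"ty": -1.5,"tz": 0,"wx": 0,"wy": 0,"wz": 0},
    {"tx": -3.85,"ty": -1.5,"tz": 0,"wx": 0,"wy": 0,"wz": 0},
    {"tx": -3.85,"ty": -1.5,"tz": 0,"wx": 0,"wy": 0,"wz": 0}
  ]
}}

```text
time_s: 5.02
ee_pos: [578.2, -317.6, 262.3]
ee_rot: [179.9, 0.1, 116.0]
force: [0.6, -0.2, -0.1]
gripper_width: 91.3
gripper_force: 0.0
```

Emit:
{"method": "move_arm", "body": {
  "plan": [
    {"tx": -1,"ty": 0,"tz": 0,"wx": 0,"wy": 0,"wz": 0},
    {"tx": 0,"ty": 0,"tz": 0,"wx": 0,"wy": 0,"wz": 0},
    {"tx": 0,"ty": 0,"tz": 0,"wx": 0,"wy": 0,"wz": 0}
  ]
}}

```text
time_s: 5.27
ee_pos: [582.5, -324.3, 261.6]
ee_rot: [180.0, -0.1, 115.9]
force: [0.5, 0.5, -0.5]
gripper_width: 91.1
gripper_force: 0.0
```

```bash
python3 - <<'E'
from h import *
f=grab_frame('wrist'); cv2.imwrite('pics/w3.png',f['color'][:,:,::-1])
m=mask(f,'blue'); m[220:]=0
for st,c,b in blobs(m,300): print(st,c.round(),*rect(f,b,36))
print(proj(f,[[548,-270,36]]))
togo(548,-270,16,116)
E
```

```text
[ 290   77   46  100 1390] [312. 125.] [ 549.3 -269.5] [ 59.3 128.4] -64.4
[ 402  145   85   75 3297] [444. 186.] [ 752.6 -264.7] [ 70.  116.2] 88.8
[[311.44600988 128.47223425]]
old yaw tx 6.31 ty -0.76 tz 24.59 cm wz -0.000 rows 6.1
new yaw tx 6.31 ty -0.76 tz 24.59 cm wz -0.000 rows 6.1
t 5.3167 [ 582.5 -323.4  261.9] [ 1.80e+02 -1.00e-01  1.16e+02] F [0.2 1.  0.1] w 91.3 0.0
```

View pics/w3.png

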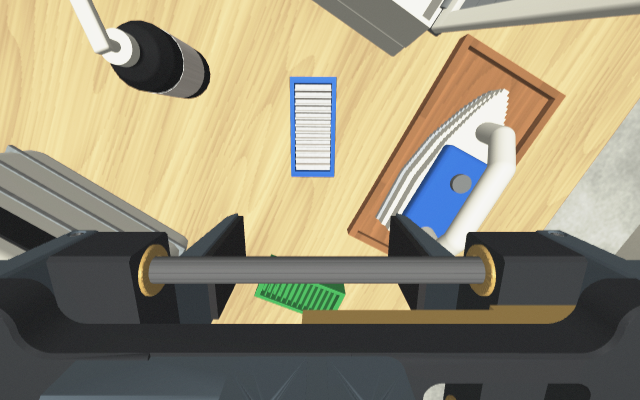

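The wrist view shows the blue cartridge alone, squared up at (313,127), with the iron to the right and the soap at upper left, both clear of the fingers.

Emit:
{"method": "move_arm", "body": {
  "plan": [
    {"tx": 2.1,"ty": -0.21,"tz": 2.2,"wx": 0,"wy": 0,"wz": 0.007},
    {"tx": 2.1,"ty": -0.21,"tz": 3,"wx": 0,"wy": 0,"wz": 0},
    {"tx": 2.1,"ty": -0.21,"tz": 3,"wx": 0,"wy": 0,"wz": 0},
    {"tx": 0,"ty": 0,"tz": 4,"wx": 0,"wy": 0,"wz": 0},
    {"tx": 0,"ty": 0,"tz": 4,"wx": 0,"wy": 0,"wz": 0},
    {"tx": 0,"ty": 0,"tz": 4,"wx": 0,"wy": 0,"wz": 0},
    {"tx": 0,"ty": 0,"tz": 3,"wx": 0,"wy": 0,"wz": 0},
    {"tx": 0,"ty": 0,"tz": 1,"wx": 0,"wy": 0,"wz": 0},
    {"tx": 0,"ty": 0,"tz": 0,"wx": 0,"wy": 0,"wz": 0}
  ]
}}

```text
time_s: 6.07
ee_pos: [547.9, -268.1, 18.0]
ee_rot: [-179.8, -0.2, 115.7]
force: [-0.2, 0.8, 0.6]
gripper_width: 91.0
gripper_force: 0.0
```

Emit:
{"method": "move_arm", "body": {
  "plan": [
    {"tx": 0,"ty": 0,"tz": 0,"wx": 0,"wy": 0,"wz": 0},
    {"tx": 0,"ty": 0,"tz": 0,"wx": 0,"wy": 0,"wz": 0},
    {"tx": 0,"ty": 0,"tz": 0,"wx": 0,"wy": 0,"wz": 0},
    {"tx": 0,"ty": 0,"tz": 0,"wx": 0,"wy": 0,"wz": 0},
    {"tx": 0,"ty": 0,"tz": 0,"wx": 0,"wy": 0,"wz": 0},
    {"tx": 0,"ty": 0,"tz": 0,"wx": 0,"wy": 0,"wz": 0}
  ],
  "gripper": 5,
  "force": 20
}}

```text
time_s: 6.57
ee_pos: [550.1, -270.9, 21.3]
ee_rot: [179.9, 0.1, 115.5]
force: [0.7, 1.0, 5.1]
gripper_width: 59.8
gripper_force: 20.0
```

```bash
python3 - <<'E'
from h import *
togo(549.3,-269.5,20,115.6)
togo(*C,230,84.15)
E
```

```text
old yaw tx 0.16 ty -0.02 tz 0.13 cm wz -0.001 rows 0.0
new yaw tx 0.16 ty -0.02 tz 0.13 cm wz -0.001 rows 0.0
t 6.5667 [ 550.1 -270.9   21.3] [1.799e+02 1.000e-01 1.155e+02] F [0.7 1.  5.1] w 59.8 20.0
old yaw tx 22.48 ty 9.41 tz -20.87 cm wz 0.548 rows 7.7
new yaw tx 24.09 ty -3.68 tz -20.87 cm wz 0.548 rows 7.7
t 6.5667 [ 550.1 -270.9   21.3] [1.799e+02 1.000e-01 1.155e+02] F [0.7 1.  5.1] w 59.8 20.0
```

Emit:
{"method": "move_arm", "body": {
  "plan": [
    {"tx": 0,"ty": 0,"tz": -2,"wx": 0,"wy": 0,"wz": 0},
    {"tx": 0,"ty": 0,"tz": -3.7,"wx": 0,"wy": 0,"wz": 0},
    {"tx": 0,"ty": 0,"tz": -3.7,"wx": 0,"wy": 0,"wz": 0.11},
    {"tx": 0,"ty": 0,"tz": -3.7,"wx": 0,"wy": 0,"wz": 0.11},
    {"tx": 0,"ty": 0,"tz": -3.7,"wx": 0,"wy": 0,"wz": 0.11},
    {"tx": 0,"ty": 0,"tz": -3.7,"wx": 0,"wy": 0,"wz": 0.11},
    {"tx": 0,"ty": 0,"tz": -0.5,"wx": 0,"wy": 0,"wz": 0.108},
    {"tx": 4,"ty": -0.61,"tz": 0,"wx": 0,"wy": 0,"wz": 0},
    {"tx": 4,"ty": -0.61,"tz": 0,"wx": 0,"wy": 0,"wz": 0},
    {"tx": 4,"ty": -0.61,"tz": 0,"wx": 0,"wy": 0,"wz": 0},
    {"tx": 4,"ty": -0.61,"tz": 0,"wx": 0,"wy": 0,"wz": 0},
    {"tx": 4,"ty": -0.61,"tz": 0,"wx": 0,"wy": 0,"wz": 0}
  ]
}}

```text
time_s: 7.57
ee_pos: [538.5, -66.8, 229.6]
ee_rot: [-179.9, -0.0, 84.1]
force: [0.1, -0.6, -2.6]
gripper_width: 60.0
gripper_force: 20.0
```

Emit:
{"method": "move_arm", "body": {
  "plan": [
    {"tx": 3,"ty": -0.5,"tz": 0,"wx": 0,"wy": 0,"wz": 0},
    {"tx": 1,"ty": -0.1,"tz": 0,"wx": 0,"wy": 0,"wz": 0},
    {"tx": 0,"ty": 0,"tz": 0,"wx": 0,"wy": 0,"wz": 0},
    {"tx": 0,"ty": 0,"tz": 0,"wx": 0,"wy": 0,"wz": 0}
  ]
}}

```text
time_s: 7.9
ee_pos: [537.4, -28.4, 229.7]
ee_rot: [-180.0, 0.1, 84.2]
force: [0.0, 0.1, -2.3]
gripper_width: 60.1
gripper_force: 20.0
```

```bash
cat >> h.py <<'E'
def avg(x,y,z,yaw,n=8):
    A=[]
    for i in range(n):
        f=grab_frame('wrist'); s=env.state(); A.append(np.r_[s['ee_pos'],s['ee_rot'],s['force'],s['gripper_width']])
    A=np.array(A); sd=A.std(0)[:3].round(1); A[:,3]%=360; m=np.median(A,0); p=np.mean(A[:,:3],0); y0=m[5]; d=np.array([x,y,z])-p; b=np.radians(yaw); dy=(yaw-y0+90)%180-90
    print('t',s['time_s'],'p',p.round(2),'sd',sd,'rpy',m[3:6].round(2),'F',m[6:9].round(1),'w',m[9].round(1))
    print('togo tx %.2f ty %.2f tz %.2f wz %.3f'%((d[0]*np.cos(b)+d[1]*np.sin(b))/10,(d[0]*np.sin(b)-d[1]*np.cos(b))/10,-d[2]/10,-np.radians(dy)))
    return f
E
python3 - <<'E'
from h import *
f=avg(*C,82,84.15)
for n in('scene','side'):
    f=grab_frame(n); m=mask(f,'blue')
    p=proj(f,np.r_[C,228])[0]
    for st,c,b in blobs(m,100):
        if np.linalg.norm(c-p)<45: print(n,c.round(1),p.round(1),*rect(f,b,225)); print(st)
E
```

```text
t 8.3 p [537.57 -29.25 229.78] sd [0.  0.2 0. ] rpy [1.8001e+02 3.0000e-02 8.4060e+01] F [-0.  -0.2 -2.3] w 59.8
togo tx 0.18 ty 0.03 tz 14.78 wz -0.002
scene [334.  175.9] [333.9 170.8] [536.7 -28.5] [ 85.6 131.8] 84.1
[309 158  50  27 445]
side [319.8 170.5] [316.5 162. ] [538.7 -33.3] [ 69.5 157.1] 81.9
[308 147  24  36 312]
```

Emit:
{"method": "move_arm", "body": {
  "plan": [
    {"tx": 0.1,"ty": 0.03,"tz": 2.5,"wx": 0,"wy": 0,"wz": -0.002},
    {"tx": 0,"ty": 0,"tz": 2.5,"wx": 0,"wy": 0,"wz": 0},
    {"tx": 0,"ty": 0,"tz": 2,"wx": 0,"wy": 0,"wz": 0},
    {"tx": 0,"ty": 0,"tz": 1,"wx": 0,"wy": 0,"wz": 0},
    {"tx": 0,"ty": 0,"tz": 1,"wx": 0,"wy": 0,"wz": 0},
    {"tx": 0,"ty": 0,"tz": 1,"wx": 0,"wy": 0,"wz": 0},
    {"tx": 0,"ty": 0,"tz": 1,"wx": 0,"wy": 0,"wz": 0},
    {"tx": 0,"ty": 0,"tz": 1,"wx": 0,"wy": 0,"wz": 0},
    {"tx": 0,"ty": 0,"tz": 1,"wx": 0,"wy": 0,"wz": 0},
    {"tx": 0,"ty": 0,"tz": 0.5,"wx": 0,"wy": 0,"wz": 0},
    {"tx": 0,"ty": 0,"tz": 0,"wx": 0,"wy": 0,"wz": 0}
  ]
}}

```text
time_s: 9.32
ee_pos: [537.1, -27.0, 93.6]
ee_rot: [-179.9, 0.0, 84.3]
force: [-0.5, 0.9, -1.5]
gripper_width: 59.9
gripper_force: 20.0
```

Emit:
{"method": "move_arm", "body": {
  "plan": [
    {"tx": 0,"ty": 0,"tz": 0.4,"wx": 0,"wy": 0,"wz": 0},
    {"tx": 0,"ty": 0,"tz": 0.3,"wx": 0,"wy": 0,"wz": 0},
    {"tx": 0,"ty": 0,"tz": 0.2,"wx": 0,"wy": 0,"wz": 0},
    {"tx": 0,"ty": 0,"tz": 0.1,"wx": 0,"wy": 0,"wz": 0},
    {"tx": 0,"ty": 0,"tz": 0,"wx": 0,"wy": 0,"wz": 0},
    {"tx": 0,"ty": 0,"tz": 0,"wx": 0,"wy": 0,"wz": 0}
  ]
}}

```text
time_s: 9.82
ee_pos: [538.0, -27.1, 85.1]
ee_rot: [180.0, 0.0, 84.3]
force: [0.2, -0.5, -1.9]
gripper_width: 59.6
gripper_force: 20.0
```

```bash
python3 - <<'E'
from h import *
f=avg(*C,82,84.15,3)
f=grab_frame('scene');cv2.imwrite('pics/s4.png',cv2.resize(f['color'][120:260,260:410],None,fx=4,fy=4)[:,:,::-1])
E
```

```text
t 9.9667 p [538.09 -27.08  85.16] sd [0. 0. 0.] rpy [179.97   0.    84.27] F [ 0.1  0.  -1.8] w 60.0
togo tx -0.04 ty 0.01 tz 0.32 wz 0.002
```

Emit:
{"method": "move_arm", "body": {
  "plan": [
    {"tx": 0,"ty": 0,"tz": 0.1,"wx": 0,"wy": 0,"wz": 0},
    {"tx": 0,"ty": 0,"tz": 0.1,"wx": 0,"wy": 0,"wz": 0},
    {"tx": 0,"ty": 0,"tz": 0,"wx": 0,"wy": 0,"wz": 0}
  ]
}}

```text
time_s: 10.27
ee_pos: [538.1, -26.9, 83.3]
ee_rot: [180.0, -0.0, 84.3]
force: [-0.3, 1.0, 1.4]
gripper_width: 60.0
gripper_force: 20.0
```

Emit:
{"method": "move_arm", "body": {
  "plan": [
    {"tx": 0,"ty": 0,"tz": 0.1,"wx": 0,"wy": 0,"wz": 0},
    {"tx": 0,"ty": 0,"tz": 0,"wx": 0,"wy": 0,"wz": 0}
  ]
}}

```text
time_s: 10.43
ee_pos: [538.1, -26.9, 83.3]
ee_rot: [179.9, -0.0, 84.3]
force: [-2.2, 2.1, 7.9]
gripper_width: 60.0
gripper_force: 20.0
```

Emit:
{"method": "move_arm", "body": {
  "plan": [
    {"tx": 0,"ty": 0,"tz": 0,"wx": 0,"wy": 0,"wz": 0},
    {"tx": 0,"ty": 0,"tz": 0,"wx": 0,"wy": 0,"wz": 0},
    {"tx": 0,"ty": 0,"tz": 0,"wx": 0,"wy": 0,"wz": 0},
    {"tx": 0,"ty": 0,"tz": -0.5,"wx": 0,"wy": 0,"wz": 0},
    {"tx": 0,"ty": 0,"tz": -1,"wx": 0,"wy": 0,"wz": 0},
    {"tx": 0,"ty": 0,"tz": -2,"wx": 0,"wy": 0,"wz": 0},
    {"tx": 0,"ty": 0,"tz": -3.5,"wx": 0,"wy": 0,"wz": 0},
    {"tx": 0,"ty": 0,"tz": -3.5,"wx": 0,"wy": 0,"wz": 0},
    {"tx": 0,"ty": 0,"tz": -4,"wx": 0,"wy": 0,"wz": 0},
    {"tx": 0,"ty": 0,"tz": -3,"wx": 0,"wy": 0,"wz": 0}
  ],
  "gripper": 8
}}

```text
time_s: 11.27
ee_pos: [538.5, -27.1, 261.2]
ee_rot: [179.8, 0.0, 84.3]
force: [0.6, -0.8, 0.6]
gripper_width: 80.1
gripper_force: 0.0
```

```bash
python3 - <<'E'
from h import *
togo(487,255,260,48)
f=grab_frame('wrist');cv2.imwrite('pics/w5.png',f['color'][:,:,::-1])
f=grab_frame('scene');m=mask(f,'blue')
for st,c,b in blobs(m,60):
    if abs(c[0]-333)<40 and c[1]<235: print(st,c)
E
```

```text
old yaw tx 27.56 ty -7.94 tz 0.12 cm wz 0.633 rows 6.9
new yaw tx 17.52 ty -22.70 tz 0.12 cm wz 0.633 rows 6.9
t 11.2667 [538.5 -27.1 261.2] [179.8   0.   84.3] F [ 0.6 -0.8  0.6] w 80.1 0.0
[312 189  45  13 153] [334.03267974 193.12418301]
```

Emit:
{"method": "move_arm", "body": {
  "plan": [
    {"tx": 3.93,"ty": -1.13,"tz": 0,"wx": 0,"wy": 0,"wz": 0},
    {"tx": 3.93,"ty": -1.13,"tz": 0,"wx": 0,"wy": 0,"wz": 0},
    {"tx": 3.93,"ty": -1.13,"tz": 0,"wx": 0,"wy": 0,"wz": 0},
    {"tx": 3.93,"ty": -1.13,"tz": 0,"wx": 0,"wy": 0,"wz": 0},
    {"tx": 3.93,"ty": -1.13,"tz": 0,"wx": 0,"wy": 0,"wz": 0},
    {"tx": 3.93,"ty": -1.13,"tz": 0,"wx": 0,"wy": 0,"wz": 0},
    {"tx": 3.93,"ty": -1.13,"tz": 0,"wx": 0,"wy": 0,"wz": 0},
    {"tx": 0,"ty": 0,"tz": 0,"wx": 0,"wy": 0,"wz": 0.124},
    {"tx": 0,"ty": 0,"tz": 0,"wx": 0,"wy": 0,"wz": 0.124},
    {"tx": 0,"ty": 0,"tz": 0,"wx": 0,"wy": 0,"wz": 0.124},
    {"tx": 0,"ty": 0,"tz": 0,"wx": 0,"wy": 0,"wz": 0.124},
    {"tx": 0,"ty": 0,"tz": 0,"wx": 0,"wy": 0,"wz": 0.124}
  ],
  "gripper": 9.1
}}

```text
time_s: 12.37
ee_pos: [486.2, 254.6, 256.6]
ee_rot: [-180.0, 0.1, 48.4]
force: [0.6, 0.1, 0.3]
gripper_width: 91.0
gripper_force: 0.0
```

Emit:
{"method": "move_arm", "body": {
  "plan": [
    {"tx": 0,"ty": 0,"tz": 0,"wx": 0,"wy": 0,"wz": 0},
    {"tx": 0,"ty": 0,"tz": 0,"wx": 0,"wy": 0,"wz": 0},
    {"tx": 0,"ty": 0,"tz": 0,"wx": 0,"wy": 0,"wz": 0}
  ]
}}

```text
time_s: 12.62
ee_pos: [486.6, 254.4, 256.8]
ee_rot: [-180.0, 0.0, 48.9]
force: [-0.6, 0.5, -0.1]
gripper_width: 91.0
gripper_force: 0.0
```

```bash
python3 - <<'E'
from h import *
f=avg(537,310,3,48,3)
m=mask(f,'orange'); m[220:]=0
for st,c,b in blobs(m,200): print(st,c.round(),*rect(f,b,20))
cv2.imwrite('pics/w6.png',f['color'][:,:,::-1])
f=grab_frame('scene')
E
```

```text
t 12.7667 p [486.61 254.46 256.85] sd [0. 0. 0.] rpy [1.800e+02 2.000e-02 4.883e+01] F [ 0.1 -0.  -0.4] w 90.9
togo tx 7.50 ty 0.03 tz 25.39 wz 0.015
[375   0  41  48 337] [393.  26.] [681.  336.3] [20.  67.7] -83.2
[412   0  23  37 311] [423.  15.] [717.7 316.9] [22.8 41.5] 62.5
```

View pics/w6.png

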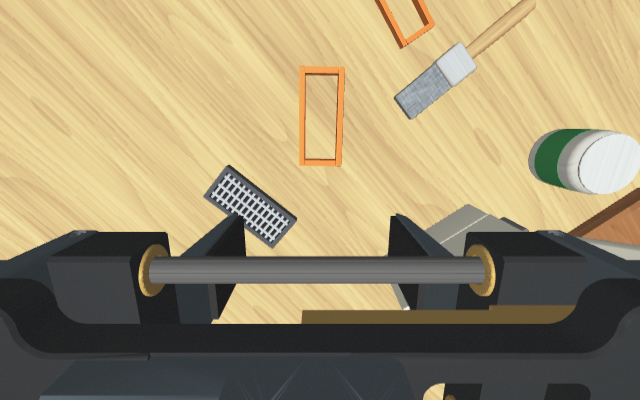

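```bash
python3 - <<'E'
from h import *
f=grab_frame('wrist'); p=proj(f,[[537,310,20]]); print(p)
h=cv2.cvtColor(f['color'],cv2.COLOR_RGB2HSV)
for S0 in(140,170,200):
    m=((h[...,0]<17)&(h[...,1]>S0)).astype(np.uint8); m[225:]=0
    for st,c,b in blobs(m,200): print(S0,st,c.round(),*rect(f,b,20),np.median(h[b],0))
E
```

```text
[[318.11846799 118.95076554]]
140 [375   0  60  48 933] [406.  21.] [702.5 334.9] [50.6 64.7] 81.5 [ 13. 173. 240.]
140 [ 299   66   46  100 1679] [322. 113.] [540.7 308.8] [ 59.1 129.5] 48.0 [ 15. 167. 245.]
170 [375   0  60  48 817] [406.  21.] [702.9 335. ] [49.8 64.6] 81.9 [ 13. 175. 243.]
170 [302  67  42  98 610] [328. 125.] [542.4 306.9] [ 54.3 126.7] 47.3 [ 14. 172. 241.]
```

The wrist view shows the right orange frame at (322,115). The grille at (250,205), the small spacer at (405,20) and the brush are all clear of the descent.

Emit:
{"method": "move_arm", "body": {
  "plan": [
    {"tx": 2.56,"ty": 0.12,"tz": 2.3,"wx": 0,"wy": 0,"wz": 0.0145},
    {"tx": 2.55,"ty": 0.12,"tz": 3,"wx": 0,"wy": 0,"wz": 0},
    {"tx": 2.55,"ty": 0.12,"tz": 3,"wx": 0,"wy": 0,"wz": 0},
    {"tx": 0,"ty": 0,"tz": 4,"wx": 0,"wy": 0,"wz": 0},
    {"tx": 0,"ty": 0,"tz": 4,"wx": 0,"wy": 0,"wz": 0},
    {"tx": 0,"ty": 0,"tz": 4,"wx": 0,"wy": 0,"wz": 0},
    {"tx": 0,"ty": 0,"tz": 3,"wx": 0,"wy": 0,"wz": 0},
    {"tx": 0,"ty": 0,"tz": 1,"wx": 0,"wy": 0,"wz": 0},
    {"tx": 0,"ty": 0,"tz": 0.6,"wx": 0,"wy": 0,"wz": 0},
    {"tx": 0,"ty": 0,"tz": 0,"wx": 0,"wy": 0,"wz": 0},
    {"tx": 0,"ty": 0,"tz": 0,"wx": 0,"wy": 0,"wz": 0}
  ]
}}

```text
time_s: 13.78
ee_pos: [541.8, 310.0, 9.7]
ee_rot: [179.9, -0.2, 47.9]
force: [0.6, -0.8, 1.1]
gripper_width: 91.0
gripper_force: 0.0
```

```bash
python3 - <<'E'
from h import *
f=avg(540.6,308.9,4,48,2)
E
```

```text
t 13.8833 p [542.   310.1   10.25] sd [0. 0. 0.] rpy [179.91  -0.24  47.92] F [0.2 0.1 0.6] w 91.0
togo tx -0.18 ty -0.02 tz 0.63 wz -0.001
```

Emit:
{"method": "move_arm", "body": {
  "plan": [
    {"tx": -0.18,"ty": 0,"tz": 0.4,"wx": 0,"wy": 0,"wz": 0},
    {"tx": 0,"ty": 0,"tz": 0.2,"wx": 0,"wy": 0,"wz": 0},
    {"tx": 0,"ty": 0,"tz": 0,"wx": 0,"wy": 0,"wz": 0}
  ]
}}

```text
time_s: 14.13
ee_pos: [539.1, 307.7, 2.1]
ee_rot: [180.0, -0.0, 47.9]
force: [-0.7, 0.4, 0.7]
gripper_width: 91.0
gripper_force: 0.0
```

Emit:
{"method": "move_arm", "body": {
  "plan": [
    {"tx": 0,"ty": 0,"tz": 0,"wx": 0,"wy": 0,"wz": 0},
    {"tx": 0,"ty": 0,"tz": 0,"wx": 0,"wy": 0,"wz": 0},
    {"tx": 0,"ty": 0,"tz": 0,"wx": 0,"wy": 0,"wz": 0},
    {"tx": 0,"ty": 0,"tz": 0,"wx": 0,"wy": 0,"wz": 0},
    {"tx": 0,"ty": 0,"tz": 0,"wx": 0,"wy": 0,"wz": 0},
    {"tx": 0,"ty": 0,"tz": 0,"wx": 0,"wy": 0,"wz": 0}
  ],
  "gripper": 5,
  "force": 12
}}

```text
time_s: 14.63
ee_pos: [539.3, 307.9, 2.0]
ee_rot: [180.0, -0.0, 47.9]
force: [-0.6, -0.4, -0.0]
gripper_width: 59.8
gripper_force: 12.0
```

```bash
python3 - <<'E'
from h import *
f=avg(540.6,308.9,4,48,2)
togo(*C,230,84.15)
E
```

```text
t 14.7333 p [539.31 307.91   1.93] sd [0. 0. 0.] rpy [179.99  -0.    47.92] F [ 0.8 -0.2 -0. ] w 59.8
togo tx 0.16 ty 0.03 tz -0.21 wz -0.001
old yaw tx -24.98 ty 22.39 tz -22.81 cm wz -0.632 rows 9.7
new yaw tx -33.38 ty 3.30 tz -22.81 cm wz -0.632 rows 9.7
t 14.7333 [539.3 307.9   1.9] [180.   -0.   47.9] F [ 0.7 -0.2  0.2] w 59.9 12.0
```

Emit:
{"method": "move_arm", "body": {
  "plan": [
    {"tx": 0,"ty": 0,"tz": -2.8,"wx": 0,"wy": 0,"wz": 0},
    {"tx": 0,"ty": 0,"tz": -4,"wx": 0,"wy": 0,"wz": -0.125},
    {"tx": 0,"ty": 0,"tz": -4,"wx": 0,"wy": 0,"wz": -0.125},
    {"tx": 0,"ty": 0,"tz": -4,"wx": 0,"wy": 0,"wz": -0.125},
    {"tx": 0,"ty": 0,"tz": -4,"wx": 0,"wy": 0,"wz": -0.125},
    {"tx": 0,"ty": 0,"tz": -4,"wx": 0,"wy": 0,"wz": -0.125},
    {"tx": -4,"ty": 0.4,"tz": 0,"wx": 0,"wy": 0,"wz": 0},
    {"tx": -4,"ty": 0.4,"tz": 0,"wx": 0,"wy": 0,"wz": 0},
    {"tx": -4,"ty": 0.4,"tz": 0,"wx": 0,"wy": 0,"wz": 0},
    {"tx": -4,"ty": 0.4,"tz": 0,"wx": 0,"wy": 0,"wz": 0},
    {"tx": -4,"ty": 0.4,"tz": 0,"wx": 0,"wy": 0,"wz": 0},
    {"tx": -4,"ty": 0.4,"tz": 0,"wx": 0,"wy": 0,"wz": 0}
  ]
}}

```text
time_s: 15.73
ee_pos: [536.1, 65.0, 229.7]
ee_rot: [-180.0, 0.0, 83.8]
force: [1.2, 1.2, -1.2]
gripper_width: 59.7
gripper_force: 12.0
```

Emit:
{"method": "move_arm", "body": {
  "plan": [
    {"tx": -4,"ty": 0.4,"tz": 0,"wx": 0,"wy": 0,"wz": 0},
    {"tx": -4,"ty": 0.4,"tz": 0,"wx": 0,"wy": 0,"wz": 0},
    {"tx": -1.5,"ty": 0.1,"tz": 0,"wx": 0,"wy": 0,"wz": -0.007},
    {"tx": 0,"ty": 0,"tz": 0,"wx": 0,"wy": 0,"wz": 0},
    {"tx": 0,"ty": 0,"tz": 0,"wx": 0,"wy": 0,"wz": 0},
    {"tx": 0,"ty": 0,"tz": 0,"wx": 0,"wy": 0,"wz": 0}
  ]
}}

```text
time_s: 16.23
ee_pos: [535.2, -27.9, 229.8]
ee_rot: [-180.0, -0.0, 84.1]
force: [0.8, -0.6, -1.0]
gripper_width: 60.0
gripper_force: 12.0
```

```bash
python3 - <<'E'
from h import *
f=avg(*(C-1.6*V),100,84.15,3)
f=grab_frame('scene'); m=mask(f,'orange')
for st,c,b in blobs(m,60):
    if abs(c[0]-333)<40 and c[1]<235: print(st,c,*rect(f,b,230))
E
```

```text
t 16.3833 p [535.37 -27.47 229.82] sd [0.  0.1 0. ] rpy [ 1.8001e+02 -2.0000e-02  8.4220e+01] F [-0.3  0.2 -0.7] w 60.1
togo tx -0.14 ty 0.27 tz 12.98 wz 0.001
[310 156   9  19  86] [313.08139535 164.90697674] [516.9 -80.5] [19.1 63.4] -4.4
[349 158  11  19 103] [355.70873786 166.93203883] [528.1  27.2] [26.5 62.9] -5.1
```

Emit:
{"method": "move_arm", "body": {
  "plan": [
    {"tx": -0.14,"ty": 0.27,"tz": 2,"wx": 0,"wy": 0,"wz": 0},
    {"tx": 0,"ty": 0,"tz": 3,"wx": 0,"wy": 0,"wz": 0},
    {"tx": 0,"ty": 0,"tz": 2,"wx": 0,"wy": 0,"wz": 0},
    {"tx": 0,"ty": 0,"tz": 1,"wx": 0,"wy": 0,"wz": 0},
    {"tx": 0,"ty": 0,"tz": 1,"wx": 0,"wy": 0,"wz": 0},
    {"tx": 0,"ty": 0,"tz": 1,"wx": 0,"wy": 0,"wz": 0},
    {"tx": 0,"ty": 0,"tz": 1,"wx": 0,"wy": 0,"wz": 0},
    {"tx": 0,"ty": 0,"tz": 1,"wx": 0,"wy": 0,"wz": 0},
    {"tx": 0,"ty": 0,"tz": 0.5,"wx": 0,"wy": 0,"wz": 0},
    {"tx": 0,"ty": 0,"tz": 0,"wx": 0,"wy": 0,"wz": 0},
    {"tx": 0,"ty": 0,"tz": 0,"wx": 0,"wy": 0,"wz": 0}
  ]
}}

```text
time_s: 17.35
ee_pos: [538.1, -30.4, 105.0]
ee_rot: [180.0, 0.0, 84.1]
force: [0.0, -0.8, -1.0]
gripper_width: 60.0
gripper_force: 12.0
```

```bash
python3 - <<'E'
from h import *
f=avg(*(C-1.6*V),100,84.15,3)
E
```

```text
t 17.5 p [538.47 -30.43 105.5 ] sd [0.  0.  0.1] rpy [179.92   0.    84.12] F [ 0.3  0.2 -0.8] w 60.1
togo tx 0.13 ty -0.07 tz 0.55 wz -0.000
```

Emit:
{"method": "move_arm", "body": {
  "plan": [
    {"tx": 0.1,"ty": -0.05,"tz": 0.2,"wx": 0,"wy": 0,"wz": 0},
    {"tx": 0,"ty": 0,"tz": 0.15,"wx": 0,"wy": 0,"wz": 0},
    {"tx": 0,"ty": 0,"tz": 0.1,"wx": 0,"wy": 0,"wz": 0},
    {"tx": 0,"ty": 0,"tz": 0,"wx": 0,"wy": 0,"wz": 0},
    {"tx": 0,"ty": 0,"tz": 0,"wx": 0,"wy": 0,"wz": 0}
  ]
}}

```text
time_s: 17.92
ee_pos: [537.5, -29.3, 100.4]
ee_rot: [-180.0, 0.0, 84.1]
force: [0.5, -0.1, -0.3]
gripper_width: 59.9
gripper_force: 12.0
```

Emit:
{"method": "move_arm", "body": {
  "plan": [
    {"tx": 0,"ty": 0,"tz": 0.1,"wx": 0,"wy": 0,"wz": 0},
    {"tx": 0,"ty": 0,"tz": 0,"wx": 0,"wy": 0,"wz": 0},
    {"tx": 0,"ty": 0,"tz": 0,"wx": 0,"wy": 0,"wz": 0}
  ]
}}

```text
time_s: 18.17
ee_pos: [537.7, -29.3, 99.9]
ee_rot: [180.0, 0.0, 84.1]
force: [-0.9, -0.2, 3.0]
gripper_width: 59.8
gripper_force: 12.0
```

Emit:
{"method": "move_arm", "body": {
  "plan": [
    {"tx": 0,"ty": 0,"tz": 0,"wx": 0,"wy": 0,"wz": 0},
    {"tx": 0,"ty": 0,"tz": 0,"wx": 0,"wy": 0,"wz": 0},
    {"tx": 0,"ty": 0,"tz": 0,"wx": 0,"wy": 0,"wz": 0},
    {"tx": 0,"ty": 0,"tz": -0.3,"wx": 0,"wy": 0,"wz": 0},
    {"tx": 0,"ty": 0,"tz": -1,"wx": 0,"wy": 0,"wz": 0},
    {"tx": 0,"ty": 0,"tz": -2,"wx": 0,"wy": 0,"wz": 0},
    {"tx": 0,"ty": 0,"tz": -3.5,"wx": 0,"wy": 0,"wz": 0},
    {"tx": 0,"ty": 0,"tz": -4,"wx": 0,"wy": 0,"wz": 0},
    {"tx": 0,"ty": 0,"tz": -4,"wx": 0,"wy": 0,"wz": 0},
    {"tx": 0,"ty": 0,"tz": -1,"wx": 0,"wy": 0,"wz": 0}
  ],
  "gripper": 8
}}

```text
time_s: 19.0
ee_pos: [540.5, -29.5, 265.3]
ee_rot: [179.2, -0.0, 84.1]
force: [0.5, 0.1, 0.0]
gripper_width: 80.1
gripper_force: 0.0
```

```bash
python3 - <<'E'
from h import *
togo(389,205,258,99)
E
```

```text
old yaw tx 21.77 ty -17.47 tz 0.73 cm wz -0.260 rows 6.7
new yaw tx 25.53 ty -11.30 tz 0.73 cm wz -0.260 rows 6.7
t 19.0 [540.5 -29.5 265.3] [179.2  -0.   84.1] F [0.5 0.1 0. ] w 80.1 0.0
```

Emit:
{"method": "move_arm", "body": {
  "plan": [
    {"tx": 3.1,"ty": -2.5,"tz": 0.1,"wx": 0,"wy": 0,"wz": 0},
    {"tx": 3.1,"ty": -2.5,"tz": 0.1,"wx": 0,"wy": 0,"wz": 0},
    {"tx": 3.1,"ty": -2.5,"tz": 0.1,"wx": 0,"wy": 0,"wz": 0},
    {"tx": 3.1,"ty": -2.5,"tz": 0.1,"wx": 0,"wy": 0,"wz": 0},
    {"tx": 3.1,"ty": -2.5,"tz": 0.1,"wx": 0,"wy": 0,"wz": 0},
    {"tx": 3.1,"ty": -2.5,"tz": 0.1,"wx": 0,"wy": 0,"wz": 0},
    {"tx": 3.1,"ty": -2.5,"tz": 0.1,"wx": 0,"wy": 0,"wz": 0},
    {"tx": 0,"ty": 0,"tz": 0,"wx": 0,"wy": 0,"wz": -0.125},
    {"tx": 0,"ty": 0,"tz": 0,"wx": 0,"wy": 0,"wz": -0.125},
    {"tx": 0,"ty": 0,"tz": 0,"wx": 0,"wy": 0,"wz": -0.01},
    {"tx": 0,"ty": 0,"tz": 0,"wx": 0,"wy": 0,"wz": 0},
    {"tx": 0,"ty": 0,"tz": 0,"wx": 0,"wy": 0,"wz": 0}
  ],
  "gripper": 9.1
}}

```text
time_s: 20.0
ee_pos: [385.9, 204.2, 250.6]
ee_rot: [180.0, -0.0, 98.8]
force: [-0.1, 0.8, -0.3]
gripper_width: 90.7
gripper_force: 0.0
```

```bash
python3 - <<'E'
from h import *
f=avg(377,280,3,99,3)
h=cv2.cvtColor(f['color'],cv2.COLOR_RGB2HSV)
for S0 in(100,120):
  m=((h[...,2]<S0)).astype(np.uint8); m[222:]=0
  p=proj(f,[[377,280,16]])[0]
  for st,c,b in blobs(m,200):
    if np.linalg.norm(c-p)<60: print(S0,st,c.round(),p,*rect(f,b,16))
cv2.imwrite('pics/w7.png',f['color'][:,:,::-1])
E
```

```text
t 20.15 p [385.94 204.07 250.53] sd [0.  0.  0.1] rpy [179.99   0.    98.87] F [0.2 0.  0.3] w 91.2
togo tx 7.64 ty 0.30 tz 24.75 wz -0.002
100 [ 301   72   36   90 3145] [318. 116.] [319.21563237 118.41944639] [375.9 280.1] [ 47.1 115.7] -81.1
120 [ 296   67   46   99 4319] [318. 115.] [319.21563237 118.41944639] [376.  280.3] [ 59.2 127.4] -81.1
```

View pics/w7.png

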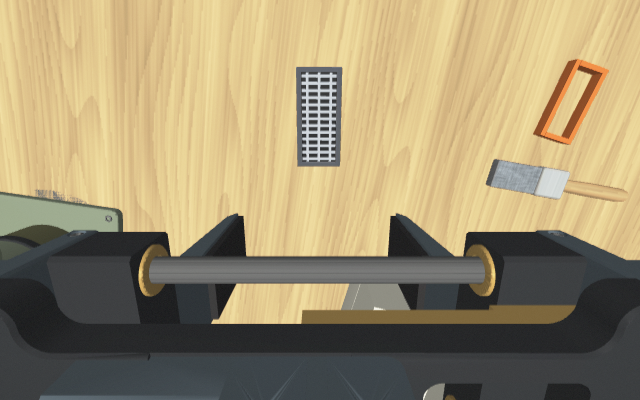

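The grille is alone and squared up at (318,116) in the wrist view.

Emit:
{"method": "move_arm", "body": {
  "plan": [
    {"tx": 2.56,"ty": 0.07,"tz": 2,"wx": 0,"wy": 0,"wz": 0},
    {"tx": 2.56,"ty": 0.07,"tz": 3,"wx": 0,"wy": 0,"wz": 0},
    {"tx": 2.56,"ty": 0.07,"tz": 3,"wx": 0,"wy": 0,"wz": 0},
    {"tx": 0,"ty": 0,"tz": 4,"wx": 0,"wy": 0,"wz": 0},
    {"tx": 0,"ty": 0,"tz": 4,"wx": 0,"wy": 0,"wz": 0},
    {"tx": 0,"ty": 0,"tz": 4,"wx": 0,"wy": 0,"wz": 0},
    {"tx": 0,"ty": 0,"tz": 3,"wx": 0,"wy": 0,"wz": 0},
    {"tx": 0,"ty": 0,"tz": 1,"wx": 0,"wy": 0,"wz": 0},
    {"tx": 0,"ty": 0,"tz": 0.3,"wx": 0,"wy": 0,"wz": 0},
    {"tx": 0,"ty": 0,"tz": 0,"wx": 0,"wy": 0,"wz": 0},
    {"tx": 0,"ty": 0,"tz": 0,"wx": 0,"wy": 0,"wz": 0}
  ]
}}

```text
time_s: 21.07
ee_pos: [376.7, 281.0, 8.2]
ee_rot: [179.9, -0.0, 99.0]
force: [0.1, 0.8, 0.5]
gripper_width: 90.8
gripper_force: 0.0
```

```bash
python3 - <<'E'
from h import *
f=avg(376,280.3,3,98.9,2)
E
```

```text
t 21.1667 p [376.83 281.22   8.62] sd [0.  0.  0.1] rpy [ 1.7985e+02 -7.0000e-02  9.8990e+01] F [ 0.9  0.3 -0. ] w 91.2
togo tx -0.08 ty -0.10 tz 0.56 wz 0.002
```

Emit:
{"method": "move_arm", "body": {
  "plan": [
    {"tx": 0,"ty": 0,"tz": 0.2,"wx": 0,"wy": 0,"wz": 0},
    {"tx": 0,"ty": 0,"tz": 0.2,"wx": 0,"wy": 0,"wz": 0},
    {"tx": 0,"ty": 0,"tz": 0,"wx": 0,"wy": 0,"wz": 0},
    {"tx": 0,"ty": 0,"tz": 0,"wx": 0,"wy": 0,"wz": 0}
  ]
}}

```text
time_s: 21.5
ee_pos: [375.7, 280.7, 3.6]
ee_rot: [180.0, -0.0, 99.0]
force: [-1.1, 0.1, -0.5]
gripper_width: 90.9
gripper_force: 0.0
```

Emit:
{"method": "move_arm", "body": {
  "plan": [
    {"tx": 0,"ty": 0,"tz": 0,"wx": 0,"wy": 0,"wz": 0},
    {"tx": 0,"ty": 0,"tz": 0,"wx": 0,"wy": 0,"wz": 0},
    {"tx": 0,"ty": 0,"tz": 0,"wx": 0,"wy": 0,"wz": 0},
    {"tx": 0,"ty": 0,"tz": 0,"wx": 0,"wy": 0,"wz": 0},
    {"tx": 0,"ty": 0,"tz": 0,"wx": 0,"wy": 0,"wz": 0},
    {"tx": 0,"ty": 0,"tz": 0,"wx": 0,"wy": 0,"wz": 0}
  ],
  "gripper": 5,
  "force": 15
}}

```text
time_s: 22.0
ee_pos: [375.9, 280.7, 3.4]
ee_rot: [180.0, -0.0, 99.0]
force: [0.6, 1.3, -0.0]
gripper_width: 60.0
gripper_force: 15.0
```

```bash
python3 - <<'E'
from h import *
f=avg(376,280.3,3,98.9,2)
togo(*C,230,84.15)
E
```

```text
t 22.1 p [375.84 280.71   3.42] sd [0. 0. 0.] rpy [179.98  -0.    99.02] F [ 0.9 -0.3  0. ] w 59.8
togo tx -0.04 ty 0.01 tz 0.04 wz 0.002
old yaw tx -32.98 ty 11.19 tz -22.66 cm wz 0.260 rows 10.0
new yaw tx -29.01 ty 19.28 tz -22.66 cm wz 0.260 rows 10.0
t 22.1 [375.8 280.7   3.4] [180.   0.  99.] F [ 0.8  0.1 -0.4] w 59.9 15.0
```

Emit:
{"method": "move_arm", "body": {
  "plan": [
    {"tx": 0,"ty": 0,"tz": -2.8,"wx": 0,"wy": 0,"wz": 0},
    {"tx": 0,"ty": 0,"tz": -4,"wx": 0,"wy": 0,"wz": 0.012},
    {"tx": 0,"ty": 0,"tz": -4,"wx": 0,"wy": 0,"wz": 0.124},
    {"tx": 0,"ty": 0,"tz": -4,"wx": 0,"wy": 0,"wz": 0.124},
    {"tx": -1.5,"ty": 1,"tz": -3.6,"wx": 0,"wy": 0,"wz": 0},
    {"tx": -1.5,"ty": 1,"tz": -3.6,"wx": 0,"wy": 0,"wz": 0},
    {"tx": -3.2,"ty": 2.1,"tz": -0.6,"wx": 0,"wy": 0,"wz": 0},
    {"tx": -3.2,"ty": 2.1,"tz": 0,"wx": 0,"wy": 0,"wz": 0},
    {"tx": -3.2,"ty": 2.1,"tz": 0,"wx": 0,"wy": 0,"wz": 0},
    {"tx": -3.2,"ty": 2.1,"tz": 0,"wx": 0,"wy": 0,"wz": 0},
    {"tx": -3.2,"ty": 2.1,"tz": 0,"wx": 0,"wy": 0,"wz": 0},
    {"tx": -3.2,"ty": 2.1,"tz": 0,"wx": 0,"wy": 0,"wz": 0}
  ]
}}

```text
time_s: 23.1
ee_pos: [498.1, 43.0, 229.0]
ee_rot: [-179.9, 0.0, 84.1]
force: [-0.5, 1.2, -1.6]
gripper_width: 60.1
gripper_force: 15.0
```

Emit:
{"method": "move_arm", "body": {
  "plan": [
    {"tx": -3.2,"ty": 2.2,"tz": 0,"wx": 0,"wy": 0,"wz": 0},
    {"tx": -2.5,"ty": 1.8,"tz": 0,"wx": 0,"wy": 0,"wz": 0},
    {"tx": -1,"ty": 0.7,"tz": 0,"wx": 0,"wy": 0,"wz": 0},
    {"tx": 0,"ty": 0,"tz": 0,"wx": 0,"wy": 0,"wz": 0},
    {"tx": 0,"ty": 0,"tz": 0,"wx": 0,"wy": 0,"wz": 0},
    {"tx": 0,"ty": 0,"tz": 0,"wx": 0,"wy": 0,"wz": 0}
  ]
}}

```text
time_s: 23.6
ee_pos: [537.2, -25.5, 229.1]
ee_rot: [-179.9, -0.0, 84.2]
force: [0.1, 0.9, -1.0]
gripper_width: 59.9
gripper_force: 15.0
```

```bash
python3 - <<'E'
from h import *
f=avg(*(C+0.4*V),121.4,84.15,3)
E
```

```text
t 23.75 p [537.36 -25.27 229.41] sd [0.1 0.  0.1] rpy [ 1.8004e+02 -2.0000e-02  8.4220e+01] F [-0.6 -0.3 -1.6] w 59.9
togo tx -0.17 ty 0.10 tz 10.80 wz 0.001
```

Emit:
{"method": "move_arm", "body": {
  "plan": [
    {"tx": -0.15,"ty": 0.1,"tz": 2,"wx": 0,"wy": 0,"wz": 0},
    {"tx": 0,"ty": 0,"tz": 2.5,"wx": 0,"wy": 0,"wz": 0},
    {"tx": 0,"ty": 0,"tz": 1.5,"wx": 0,"wy": 0,"wz": 0},
    {"tx": 0,"ty": 0,"tz": 1,"wx": 0,"wy": 0,"wz": 0},
    {"tx": 0,"ty": 0,"tz": 1,"wx": 0,"wy": 0,"wz": 0},
    {"tx": 0,"ty": 0,"tz": 0.8,"wx": 0,"wy": 0,"wz": 0},
    {"tx": 0,"ty": 0,"tz": 0.8,"wx": 0,"wy": 0,"wz": 0},
    {"tx": 0,"ty": 0,"tz": 0.5,"wx": 0,"wy": 0,"wz": 0},
    {"tx": 0,"ty": 0,"tz": 0,"wx": 0,"wy": 0,"wz": 0},
    {"tx": 0,"ty": 0,"tz": 0,"wx": 0,"wy": 0,"wz": 0}
  ]
}}

```text
time_s: 24.58
ee_pos: [539.1, -28.2, 128.6]
ee_rot: [180.0, 0.0, 84.1]
force: [0.1, -0.1, -1.8]
gripper_width: 59.7
gripper_force: 15.0
```

```bash
python3 - <<'E'
from h import *
f=avg(*(C+0.4*V),121.4,84.15,3)
E
```

```text
t 24.7333 p [539.45 -28.25 129.01] sd [0.  0.  0.1] rpy [179.92   0.    84.12] F [-0.5 -0.2 -1.2] w 59.9
togo tx 0.10 ty -0.14 tz 0.76 wz -0.000
```

Emit:
{"method": "move_arm", "body": {
  "plan": [
    {"tx": 0.07,"ty": -0.1,"tz": 0.2,"wx": 0,"wy": 0,"wz": 0},
    {"tx": 0,"ty": 0,"tz": 0.2,"wx": 0,"wy": 0,"wz": 0},
    {"tx": 0,"ty": 0,"tz": 0.15,"wx": 0,"wy": 0,"wz": 0},
    {"tx": 0,"ty": 0,"tz": 0.1,"wx": 0,"wy": 0,"wz": 0},
    {"tx": 0,"ty": 0,"tz": 0,"wx": 0,"wy": 0,"wz": 0},
    {"tx": 0,"ty": 0,"tz": 0,"wx": 0,"wy": 0,"wz": 0}
  ]
}}

```text
time_s: 25.23
ee_pos: [538.0, -27.4, 121.8]
ee_rot: [-180.0, 0.0, 84.1]
force: [0.2, -0.9, -1.9]
gripper_width: 59.7
gripper_force: 15.0
```

Emit:
{"method": "move_arm", "body": {
  "plan": [
    {"tx": 0,"ty": 0,"tz": 0.07,"wx": 0,"wy": 0,"wz": 0},
    {"tx": 0,"ty": 0,"tz": 0,"wx": 0,"wy": 0,"wz": 0},
    {"tx": 0,"ty": 0,"tz": 0,"wx": 0,"wy": 0,"wz": 0}
  ]
}}

```text
time_s: 25.48
ee_pos: [538.2, -27.4, 121.4]
ee_rot: [180.0, 0.0, 84.1]
force: [-0.4, -0.5, -0.3]
gripper_width: 60.0
gripper_force: 15.0
```

Emit:
{"method": "move_arm", "body": {
  "plan": [
    {"tx": 0,"ty": 0,"tz": 0.06,"wx": 0,"wy": 0,"wz": 0},
    {"tx": 0,"ty": 0,"tz": 0,"wx": 0,"wy": 0,"wz": 0}
  ]
}}

```text
time_s: 25.65
ee_pos: [538.2, -27.4, 121.4]
ee_rot: [180.0, 0.0, 84.1]
force: [-1.2, 0.8, 4.7]
gripper_width: 59.5
gripper_force: 15.0
```

Emit:
{"method": "move_arm", "body": {
  "plan": [
    {"tx": 0,"ty": 0,"tz": 0,"wx": 0,"wy": 0,"wz": 0},
    {"tx": 0,"ty": 0,"tz": 0,"wx": 0,"wy": 0,"wz": 0},
    {"tx": 0,"ty": 0,"tz": 0,"wx": 0,"wy": 0,"wz": 0},
    {"tx": 0,"ty": 0,"tz": -0.3,"wx": 0,"wy": 0,"wz": 0},
    {"tx": 0,"ty": 0,"tz": -1,"wx": 0,"wy": 0,"wz": 0},
    {"tx": 0,"ty": 0,"tz": -2,"wx": 0,"wy": 0,"wz": 0},
    {"tx": 0,"ty": 0,"tz": -3.5,"wx": 0,"wy": 0,"wz": 0},
    {"tx": 0,"ty": 0,"tz": -4,"wx": 0,"wy": 0,"wz": 0},
    {"tx": -4,"ty": 0,"tz": 0,"wx": 0,"wy": 0,"wz": 0},
    {"tx": -4,"ty": 0,"tz": 0,"wx": 0,"wy": 0,"wz": 0},
    {"tx": 0,"ty": 0,"tz": -3,"wx": 0,"wy": 0,"wz": 0},
    {"tx": 0,"ty": 0,"tz": 0,"wx": 0,"wy": 0,"wz": 0}
  ],
  "gripper": 8
}}

```text
time_s: 26.65
ee_pos: [531.9, -109.2, 263.9]
ee_rot: [179.5, 0.1, 83.9]
force: [0.5, 0.5, 0.5]
gripper_width: 79.6
gripper_force: 0.0
```

```bash
python3 - <<'E'
from h import *
f=avg(*C,250,84.15,2)
p=proj(f,np.r_[C,134])[0]; print(p)
h=cv2.cvtColor(f['color'],cv2.COLOR_RGB2HSV)
x,y=p.astype(int); a=f['color'][max(0,y-110):y+110,x-110:x+150]
cv2.imwrite('pics/w8.png',cv2.resize(a,None,fx=2.7,fy=2.7,interpolation=cv2.INTER_CUBIC)[:,:,::-1]); print(max(0,y-110),x-110)
def q(c):
    d=np.r_[C,0][:2]; return c
corn=[C+sx*30*U+sy*65*V for sx,sy in((-1,1),(1,1),(1,-1),(-1,-1))]
print(proj(f,[np.r_[c,134] for c in corn]).round(1))
E
```

```text
t 26.75 p [ 530.93 -107.68  261.18] sd [0.4 0.4 0.9] rpy [1.797e+02 2.000e-02 8.405e+01] F [-0.5  0.3 -0.3] w 80.0
togo tx 8.05 ty -0.10 tz 1.12 wz -0.002
[314.90979127 112.36700519]
2 204
[[282.5  39.8]
 [346.8  39.8]
 [343.7 176.9]
 [286.5 177.1]]
```

View pics/w8.png

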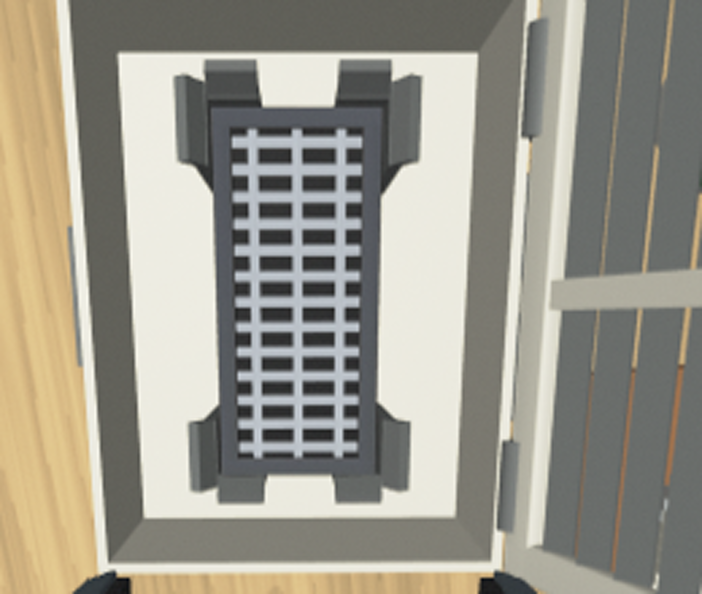

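The crop shows the grille sitting level and square between all four guides at about (297,290), with the spacer and cartridge beneath it. Next I'll close the lid from behind with the fingers shut.

Emit:
{"method": "move_arm", "body": {
  "plan": [
    {"tx": 0,"ty": 0,"tz": -4,"wx": 0,"wy": 0,"wz": 0},
    {"tx": 0,"ty": 0,"tz": -4,"wx": 0,"wy": 0,"wz": 0},
    {"tx": 2.6,"ty": 2.8,"tz": -0.6,"wx": 0,"wy": 0,"wz": 0},
    {"tx": 2.7,"ty": 2.9,"tz": 0,"wx": 0,"wy": 0,"wz": 0},
    {"tx": 2.7,"ty": 2.9,"tz": 0,"wx": 0,"wy": 0,"wz": 0},
    {"tx": 0,"ty": 4,"tz": 0,"wx": 0,"wy": 0,"wz": 0},
    {"tx": 0,"ty": 4,"tz": 0,"wx": 0,"wy": 0,"wz": 0},
    {"tx": 0,"ty": 4,"tz": 0,"wx": 0,"wy": 0,"wz": 0},
    {"tx": 0,"ty": 0,"tz": 0,"wx": 0,"wy": 0,"wz": 0},
    {"tx": 0,"ty": 0,"tz": 0,"wx": 0,"wy": 0,"wz": 0}
  ],
  "gripper": 0
}}

```text
time_s: 27.58
ee_pos: [744.7, -47.4, 338.8]
ee_rot: [-179.6, 0.0, 84.2]
force: [-0.5, -0.6, 0.0]
gripper_width: 16.0
gripper_force: 0.0
```

```bash
python3 - <<'E'
from h import *
avg(*(C+205*U),267,84.15,2)
T=np.radians(np.arange(114.6,-1,-1)); 
for d in (90,84,78,72,66,60,54,48,42,36,30,25,20,15,10,5,0):
    t=np.radians(d); r=132; print(d,'TCP box x %.1f z %.1f'%(80-r*np.cos(t)+8*np.sin(t)+13.5,137+r*np.sin(t)+8*np.cos(t)))
E
```

```text
t 27.6833 p [742.82 -47.49 342.55] sd [0.4 0.1 1.1] rpy [180.22  -0.    84.19] F [0.  0.3 0.1] w 9.9
togo tx -0.10 ty -0.07 tz 7.55 wz 0.001
90 TCP box x 101.5 z 269.0
84 TCP box x 87.7 z 269.1
78 TCP box x 73.9 z 267.8
72 TCP box x 60.3 z 265.0
66 TCP box x 47.1 z 260.8
60 TCP box x 34.4 z 255.3
54 TCP box x 22.4 z 248.5
48 TCP box x 11.1 z 240.4
42 TCP box x 0.8 z 231.3
36 TCP box x -8.6 z 221.1
30 TCP box x -16.8 z 209.9
25 TCP box x -22.8 z 200.0
20 TCP box x -27.8 z 189.7
15 TCP box x -31.9 z 178.9
10 TCP box x -35.1 z 167.8
5 TCP box x -37.3 z 156.5
0 TCP box x -38.5 z 145.0
```

Emit:
{"method": "move_arm", "body": {
  "plan": [
    {"tx": -0.1,"ty": 0,"tz": 2.5,"wx": 0,"wy": 0,"wz": 0},
    {"tx": 0,"ty": 0,"tz": 2.5,"wx": 0,"wy": 0,"wz": 0},
    {"tx": 0,"ty": 0,"tz": 2.4,"wx": 0,"wy": 0,"wz": 0},
    {"tx": 0,"ty": -1.5,"tz": 0,"wx": 0,"wy": 0,"wz": 0},
    {"tx": 0,"ty": -1.5,"tz": 0,"wx": 0,"wy": 0,"wz": 0},
    {"tx": 0,"ty": -1.2,"tz": 0,"wx": 0,"wy": 0,"wz": 0},
    {"tx": 0,"ty": -1.2,"tz": 0,"wx": 0,"wy": 0,"wz": 0},
    {"tx": 0,"ty": -1.2,"tz": 0,"wx": 0,"wy": 0,"wz": 0},
    {"tx": 0,"ty": -1.2,"tz": 0,"wx": 0,"wy": 0,"wz": 0},
    {"tx": 0,"ty": -1.2,"tz": 0,"wx": 0,"wy": 0,"wz": 0},
    {"tx": 0,"ty": -1.2,"tz": 0,"wx": 0,"wy": 0,"wz": 0}
  ]
}}

```text
time_s: 28.6
ee_pos: [639.5, -38.6, 273.6]
ee_rot: [179.7, -0.0, 84.1]
force: [1.6, 0.1, 1.0]
gripper_width: 0.1
gripper_force: 0.7
```

```bash
python3 - <<'E'
from h import *
avg(*(C+101.5*U),269,84.15,2)
E
```

```text
t 28.7 p [637.88 -38.37 273.86] sd [0.7 0.1 0.1] rpy [ 1.7985e+02 -1.0000e-02  8.4150e+01] F [-1.   0.1 -0.3] w 0.6
togo tx 0.06 ty 0.11 tz 0.49 wz 0.000
```

Emit:
{"method": "move_arm", "body": {
  "plan": [
    {"tx": 0,"ty": -1.3,"tz": 0.1,"wx": 0,"wy": 0,"wz": 0},
    {"tx": 0,"ty": -1.38,"tz": 0.25,"wx": 0,"wy": 0,"wz": 0},
    {"tx": 0,"ty": -1.36,"tz": 0.4,"wx": 0,"wy": 0,"wz": 0},
    {"tx": 0,"ty": -1.32,"tz": 0.5,"wx": 0,"wy": 0,"wz": 0},
    {"tx": 0,"ty": -1.27,"tz": 0.6,"wx": 0,"wy": 0,"wz": 0},
    {"tx": 0,"ty": -1.2,"tz": 0.7,"wx": 0,"wy": 0,"wz": 0},
    {"tx": 0,"ty": -1.13,"tz": 0.81,"wx": 0,"wy": 0,"wz": 0},
    {"tx": 0,"ty": -1.03,"tz": 0.91,"wx": 0,"wy": 0,"wz": 0},
    {"tx": 0,"ty": -0.94,"tz": 1.02,"wx": 0,"wy": 0,"wz": 0}
  ]
}}

```text
time_s: 29.45
ee_pos: [532.0, -27.6, 219.1]
ee_rot: [179.8, -0.0, 84.1]
force: [-0.5, -0.3, 0.9]
gripper_width: 0.4
gripper_force: 0.5
```

```bash
python3 - <<'E'
from h import *
avg(*(C-8.6*U),221.1,84.15,2)
E
```

```text
t 29.55 p [529.45 -27.41 217.13] sd [0.7 0.1 0.4] rpy [1.8016e+02 1.0000e-02 8.4140e+01] F [-2.   0.1 -0.9] w 0.3
togo tx 0.08 ty 0.00 tz -0.40 wz -0.000
```

Emit:
{"method": "move_arm", "body": {
  "plan": [
    {"tx": 0,"ty": -0.82,"tz": 1,"wx": 0,"wy": 0,"wz": 0},
    {"tx": 0,"ty": -0.6,"tz": 0.99,"wx": 0,"wy": 0,"wz": 0},
    {"tx": 0,"ty": -0.5,"tz": 1,"wx": 0,"wy": 0,"wz": 0},
    {"tx": 0,"ty": -0.41,"tz": 1,"wx": 0,"wy": 0,"wz": 0},
    {"tx": 0,"ty": -0.32,"tz": 1,"wx": 0,"wy": 0,"wz": 0},
    {"tx": 0,"ty": -0.22,"tz": 0.9,"wx": 0,"wy": 0,"wz": 0},
    {"tx": 0,"ty": 0,"tz": 0.5,"wx": 0,"wy": 0,"wz": 0},
    {"tx": 0,"ty": 0,"tz": 0.3,"wx": 0,"wy": 0,"wz": 0},
    {"tx": 0,"ty": 0,"tz": 0,"wx": 0,"wy": 0,"wz": 0},
    {"tx": 0,"ty": 0,"tz": 0,"wx": 0,"wy": 0,"wz": 0}
  ]
}}

```text
time_s: 30.38
ee_pos: [504.6, -25.0, 151.1]
ee_rot: [180.0, 0.0, 84.1]
force: [-0.4, 0.2, 0.6]
gripper_width: 0.5
gripper_force: 0.0
```

```bash
python3 - <<'E'
from h import *
avg(*(C-38.5*U),145,84.15,2)
E
```

```text
t 30.4833 p [504.72 -24.96 151.28] sd [0. 0. 0.] rpy [179.93   0.    84.13] F [0.4 0.5 0.1] w 0.3
togo tx 0.09 ty -0.50 tz 0.63 wz -0.000
```

Emit:
{"method": "move_arm", "body": {
  "plan": [
    {"tx": 0,"ty": -1.2,"tz": 0,"wx": 0,"wy": 0,"wz": 0},
    {"tx": 0,"ty": -1.2,"tz": 0.2,"wx": 0,"wy": 0,"wz": 0},
    {"tx": 0,"ty": 0,"tz": 0.2,"wx": 0,"wy": 0,"wz": 0},
    {"tx": 0,"ty": 0,"tz": 0.2,"wx": 0,"wy": 0,"wz": 0},
    {"tx": 0,"ty": 0,"tz": 0.1,"wx": 0,"wy": 0,"wz": 0},
    {"tx": 0,"ty": 0,"tz": 0,"wx": 0,"wy": 0,"wz": 0}
  ]
}}

```text
time_s: 30.98
ee_pos: [480.5, -22.5, 145.1]
ee_rot: [-180.0, 0.0, 84.1]
force: [-5.4, 0.2, 9.8]
gripper_width: 0.5
gripper_force: 5.2
```

Emit:
{"method": "move_arm", "body": {
  "plan": [
    {"tx": 0,"ty": 0,"tz": 0.1,"wx": 0,"wy": 0,"wz": 0},
    {"tx": 0,"ty": 0,"tz": 0,"wx": 0,"wy": 0,"wz": 0},
    {"tx": 0,"ty": 0,"tz": 0,"wx": 0,"wy": 0,"wz": 0}
  ]
}}

```text
time_s: 31.23
ee_pos: [480.5, -22.4, 145.1]
ee_rot: [180.0, 0.0, 84.1]
force: [-5.4, -0.7, 15.9]
gripper_width: 0.4
gripper_force: 8.2
```

Emit:
{"method": "move_arm", "body": {
  "plan": [
    {"tx": 0,"ty": 0,"tz": -1,"wx": 0,"wy": 0,"wz": 0},
    {"tx": 0,"ty": 0,"tz": -3,"wx": 0,"wy": 0,"wz": 0},
    {"tx": 0,"ty": 0,"tz": -4,"wx": 0,"wy": 0,"wz": 0},
    {"tx": -4,"ty": -1,"tz": 0,"wx": 0,"wy": 0,"wz": 0},
    {"tx": -4,"ty": -1,"tz": 0,"wx": 0,"wy": 0,"wz": 0},
    {"tx": -2,"ty": -1,"tz": 0,"wx": 0,"wy": 0,"wz": 0},
    {"tx": 0,"ty": 0,"tz": 0,"wx": 0,"wy": 0,"wz": 0},
    {"tx": 0,"ty": 0,"tz": 0,"wx": 0,"wy": 0,"wz": 0}
  ]
}}

```text
time_s: 31.9
ee_pos: [440.7, -119.6, 223.2]
ee_rot: [179.9, -0.0, 84.0]
force: [0.4, 0.2, -0.5]
gripper_width: 0.7
gripper_force: 0.0
```

```bash
python3 - <<'E'
from h import *
f=avg(*C,250,84.15,2)
# numeric lid check: white/grey lid edge vs expected free-edge line
P=[np.r_[C-84*U+k*V,145] for k in(-106,106)]; print('expected free edge px',proj(f,P).round(1))
g=cv2.cvtColor(f['color'],cv2.COLOR_RGB2HSV)[...,1]
for k in(-60,60):
    a,b=proj(f,[np.r_[C-110*U+k*V,145],np.r_[C-60*U+k*V,145]]); n=50
    print([int(g[int(r),int(c)]) for c,r in zip(np.linspace(a[0],b[0],n),np.linspace(a[1],b[1],n))])
print(env.state()['force'])
E
```

```text
t 32.0 p [ 440.98 -118.74  223.02] sd [0.  0.2 0.1] rpy [ 1.7994e+02 -2.0000e-02  8.4090e+01] F [0.2 0.5 0.1] w 0.3
togo tx 10.07 ty 8.73 tz -2.70 wz -0.001
expected free edge px [[321.2 210.3]
 [322.2 -73.7]]
[96, 96, 95, 96, 99, 99, 101, 98, 100, 100, 99, 99, 100, 100, 100, 98, 98, 101, 99, 99, 100, 98, 99, 99, 99, 98, 15, 13, 13, 13, 13, 13, 13, 13, 14, 13, 13, 12, 13, 13, 21, 22, 13, 13, 13, 12, 13, 20, 9, 9]
[101, 100, 98, 99, 99, 98, 99, 100, 101, 99, 101, 100, 98, 101, 101, 100, 101, 100, 99, 100, 102, 98, 99, 99, 98, 86, 24, 13, 13, 13, 13, 13, 13, 14, 13, 13, 13, 13, 13, 13, 23, 23, 12, 12, 12, 13, 13, 8, 7, 4]
[0.04682057 0.27211852 0.18187246]
```

```bash
python3 -c "
from workcell import env
print(env.job_done())"
```

```text
the job is handed in; nothing more can be done
None
```

I seated the cartridge, then the spacer, then the grille in the pocket, eased the lid shut, and handed the job in at about 32 s; no verdict came back, but contact heights, the grille picture and the lid-edge position all matched the specification.

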